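# Load the cup dryer and start it past its child lock

## Robot

A 6-joint arm with a two-finger parallel gripper is mounted at the origin on the work surface. World frame = base frame: x ahead of the robot, y to its left, z up, the work surface at z = 0. Lengths are in mm, angles in rad, forces in N, time in s.
With the tool pointing down it reaches from about 350 to 875 mm from the base axis. Payload 4.2 kg.
Tool frame: the origin (TCP) lies at the very end of the fingers, on their centre line; the grasp point (between the pads) lies 19 mm behind it; z points along the fingers, y is the line along which they close (so a half turn about z gives the same grasp; the last joint's range is limited). The gripper opens to 85 mm and grips with 20 to 120 N. Pads are 22 mm wide; open, the fingers measure 114 mm over their backs; the gripper's body (76 mm by 85 mm) begins 54 mm behind the grasp point. The pads swing forward as they close: fully open they stand 13 mm farther back than shut.
Start: joints at [-1.083, 0.385, 0.008, 0, -1.194, -0.259], TCP at [141.773, -608.687, 231.312] pointing down, gripper open.
Joint ranges: [-3.14, 3.14], [-1.21, 2.06], [-1.07, 1.41], [-3.16, 2.05], [-2.99, -0.16], [-3.1, 3.1]. Speed limits (rad/s): [2.79, 2.79, 3.14, 3.14, 3.14, 3.14].

## Interface

Orientations are given as a unit quaternion [x, y, z, w].
In Python, from bench import arm, optics gives the robot as it stands. The module is installed in compiled form; this text tells all that it offers.
- The arm moves only by the tool step_arm, never from a script. Its argument "motion" is a list of rows, each an object with "dr": the turn, a rotation vector about the tool's x, y, z in units of 8 degrees (1.0 is 8 degrees), a list of three; "slide": the shift along the tool's x, y, z in mm, a list of three; "jaw": the finger opening in mm, from 0 to 85.4. A call has exactly 8 rows; each row is the pose to reach, as a shift and turn from the pose commanded when the call began, along the tool's axes at that moment; what a row does not reach only later rows make up. A row lasts 1/8 s, in which the tool goes at most 62.5 mm and 10.7 degrees, less where a joint would pass 70% of its speed; a pose out of reach is approached as far as the arm can. A call with a gripper value outside its range is refused whole. The fingers move at their own pace and stop on an object; the grip force is fixed at half the most. Time passes only in rows, so rows that repeat a pose let the fingers close, or fill a call up. It gives the time, the measured TCP pose, the force, the opening and the grip force at its end, in the units of the state.
- arm.read_state(): the state, without advancing time (a new reading comes with each control period).
- optics.get_image(name): name is "scene" or "top"; returns the picture (420x560x3 uint8, blue, green, red); there is no depth.
- optics.camera_info(name): a dict with "camera_matrix" (3x3 intrinsics, pixels), "view" (4x4, takes a point from world to camera coordinates). Camera axes: x right, y up, looking along -z (the intrinsics and any distortion apply to the point x, -y, -z); pixel columns grow to the right and rows downward; lengths in mm; the calibration is good to about 2 mm. A picture is of the moment at which its call begins. camera_info takes no time and is no camera call.
- arm.job_done(): hands the job in; it is judged then, once.
The state is a dict: "clock": time; "joints": joint angles; "joint_vel": joint speeds; "joint_efforts": joint torques, N m; "position": TCP position; "ee_rot": TCP orientation; "contact_force": force on the tool from outside, world axes, zero at the start; "wrist_torque": the same for the moment, N m; "gripper_width": finger opening in mm; "grasp_force": force on a finger pad.
Only numpy, scipy, OpenCV 4.12 (cv2) and the standard library are available. Lean on these libraries where they do the work, as an engineer would, in place of code of your own. Each camera call takes 0.05 s, during which the arm holds its last target. There are 200 camera calls.

## Task

The washed square cups have been left mouth-down on the drainer mat. Stand every square cup mouth-up, fully on the drying machine's steel plate, and let go; only when all are loaded, slide the child-lock tab fully aside, press the start button fully down for a moment, and slide the tab fully home over the button again. Leave the cups standing mouth-up on the plate and don't disturb the other things on the table.

Things in the scene. Friction and masses are not known exactly. Their poses are not given: they have to be found in the camera images.
- cupA_mid (a point): a white plastic square cup, 50 x 50 mm outside, 70 mm tall, walls and base 3 mm, open at one end, 60 g; may be absent. The point is its centre (35 mm from base, mouth and 25 mm from each side); its z axis runs from base to mouth: z up = mouth-up, z down = mouth-down; x and y are square to the sides. Starts mouth-down on the mat.
- cupB_mid (a point): a white plastic square cup, 50 x 50 mm outside, 70 mm tall, walls and base 3 mm, open at one end, 60 g; may be absent. The point is its centre (35 mm from base, mouth and 25 mm from each side); its z axis runs from base to mouth: z up = mouth-up, z down = mouth-down; x and y are square to the sides. Starts mouth-down on the mat.
- cupC_mid (a point): a white plastic square cup, 50 x 50 mm outside, 70 mm tall, walls and base 3 mm, open at one end, 60 g; may be absent. The point is its centre (35 mm from base, mouth and 25 mm from each side); its z axis runs from base to mouth: z up = mouth-up, z down = mouth-down; x and y are square to the sides. Starts mouth-down on the mat.
- cupD_mid (a point): a white plastic square cup, 50 x 50 mm outside, 70 mm tall, walls and base 3 mm, open at one end, 60 g; may be absent. The point is its centre (35 mm from base, mouth and 25 mm from each side); its z axis runs from base to mouth: z up = mouth-up, z down = mouth-down; x and y are square to the sides. Starts mouth-down on the mat.
- mat: dark ribbed rubber drainer mat, 250 x 250 mm, 4 mm thick, fixed; origin under its centre. Cups start on it about 130 mm apart; a loose jar lid (40 mm wide, 14 mm high) lies among them.
- plate (a point): centre of the dark steel drying plate, on its surface, 35 mm above the table, set flush in the top of the drying machine. The plate is 160 mm (its x) by 250 mm (its y); z up; its x axis points away from the robot, within 0.15 rad of straight ahead.
- dryer: flat white drying machine, fixed, 35 mm high; origin on the table under the plate's centre, same axes. 180 mm deep in x (90 mm before and behind the origin), from y = +160 to -265 mm; its -y end is the control panel. A strip of bare table 100 mm wide in front of (-x of) the plate is clear.
- start_top (a point): centre of the top of the round start button, 30 mm across, white, on the control panel of the drying machine; at (-40, -200, +22) mm from the plate's centre in the plate's axes. Hidden under the lock tab at the start: the tab's underside is 3 mm above the button.
- start (a joint): travel of the start button, 0 up to 0.006 m fully down; springs back; fully down takes 5 N.
- ridge (a point): centre of the upright black thumb ridge of the child-lock tab: 10 mm thick along the plate's x (the slide direction), 30 mm wide along y, rising 20 mm (10 mm above and below this point) from a flat black tab 46 (x) x 70 (y) x 5 mm; it stands 14 mm to +x of the tab's middle, 40 mm above the plate's level. May be pinched from above or pushed.
- tab (a joint): slide of the child-lock tab along the plate's +x axis (away from the robot): 0 = fully home, over the button; 0.055 m = fully aside, button free. Moves with 1.5 N of friction and stays where it is left.
- jarlid: steel jar lid, 40 mm wide, 14 mm high, on the mat; origin under its centre; bystander
- spice: glass jar, 52 mm wide, 110 mm tall; origin under its centre; bystander
- oil: amber bottle, 60 mm wide, 110 mm tall; origin under its centre; bystander
- bowl: blue bowl, 120 mm wide, 50 mm tall; origin under its centre; bystander
- can: can, 66 mm wide, 90 mm tall; origin under its centre; bystander
- spoon: spoon lying on the table; bystander
- tape: roll of paper tape, 90 mm wide, 24 mm high; origin under its centre; bystander
There are look-alikes about, which are no part of the job. What is shaped like the part that bears cupA_mid but green or red is not meant.

How it is judged:
By the outcome, as a careful person would: the job done as asked, in the order asked, and still so for the second after the job is handed in, with the robot touching nothing.
Of cupA, cupB, cupC, cupD only 2 to 3 are there at a start; the rules pass over those that are not, and their reading is None.
At some moment in a run one of cupA, cupB, cupC, cupD may be knocked a few centimetres aside while the robot is not near it.
It also fails if it takes over 210 s, if anything falls off the work surface, if the arm or the gripper's body presses on something with over 40 N, if the wrist force passes 120 N, or if a joint passes its speed limit or range.

## Working session

There is one attempt and no reset: what is moved stays moved. The work goes in short steps, Python scripts to look and compute and a tool call to move; the robot and the scene stay as the last step left them, time stands still between calls to the robot, and variables do not carry over. Pictures are saved under pics/ and viewed, at most 14 in all, crops included, and the job is handed in when it is done.

Besides the shell and the picture viewer there is one more tool, called after "Emit:" by a JSON object that holds its "op" and its "data". step_arm: Moves the arm, as the interface text tells. Its arguments: {"type":"object","properties":{"motion":{"type":"array","items":{"type":"object","properties":{"dr":{"type":"array","items":{"type":"number"}},"slide":{"type":"array","items":{"type":"number"}},"jaw":{"type":"number"}}}}},"required":["motion"]}

```bash
mkdir -p pics; cat > h.py <<'E'
import numpy as np, cv2
from bench import arm, optics
from scipy.spatial.transform import Rotation as R
def snap(n,f):
    im=optics.get_image(n); cv2.imwrite('pics/'+f,im); return im
def ray(n,u,v):
    c=optics.camera_info(n); K=np.array(c['camera_matrix']); V=np.array(c['view'])
    d=np.linalg.inv(K)@[u,v,1]; d=np.array([d[0],-d[1],-d[2]])
    Rt=V[:3,:3].T; return -Rt@V[:3,3], Rt@d
def onz(n,u,v,z):
    o,d=ray(n,u,v); return o+d*(z-o[2])/d[2]
def proj(n,p):
    c=optics.camera_info(n); K=np.array(c['camera_matrix']); V=np.array(c['view'])
    q=V[:3,:3]@np.array(p,float)+V[:3,3]; q=K@[q[0],-q[1],-q[2]]; return q[:2]/q[2]
E
python3 - <<'E'
from h import *
for n in('scene','top'):
    snap(n,n+'0.png'); print(n,optics.camera_info(n), ray(n,280,210))
s=arm.read_state();print(s)
E
```

```text
scene {'camera_matrix': array([[430.30168784,   0.        , 281.05448069],
       [  0.        , 430.30168784, 205.74539335],
       [  0.        ,   0.        ,   1.        ]]), 'view': array([[ 3.37618906e-01,  9.41257889e-01, -6.86013944e-03,
        -1.74939029e+02],
       [-7.71599901e-01,  2.80923964e-01,  5.70714744e-01,
         3.46074704e+02],
       [ 5.39116932e-01, -1.87390804e-01,  8.21119735e-01,
        -1.75759366e+03],
       [ 0.00000000e+00,  0.00000000e+00,  0.00000000e+00,
         1.00000000e+00]])} (array([1273.64243043, -261.91482592, 1244.48479478]), array([-0.5323151 ,  0.18230656, -0.82674586]))
top {'camera_matrix': array([[433.88115718,   0.        , 282.71403158],
       [  0.        , 433.88115718, 209.31538623],
       [  0.        ,   0.        ,   1.        ]]), 'view': array([[ 3.02308533e-02, -9.99528239e-01,  5.42175173e-03,
        -3.30098947e+00],
       [ 9.96009886e-01,  3.05792168e-02,  8.38404316e-02,
        -5.03410036e+02],
       [-8.39666718e-02,  2.86555054e-03,  9.96464443e-01,
        -1.33102798e+03],
       [ 0.00000000e+00,  0.
[... 208 characters left out ...]
0,  3.85488264e-01,  6.75266252e-03, -4.12642809e-04,
       -1.19399851e+00, -2.58584939e-01]), 'joint_vel': array([ 9.52771750e-04, -2.57845622e-03,  3.98638047e-03,  1.03024121e-03,
       -1.45808561e-04,  9.70192620e-05]), 'joint_efforts': array([-4.85834098e-04, -3.93319702e+01,  1.88929099e+01,  4.19787169e+00,
       -2.57226638e-03,  7.36025299e-06]), 'position': array([ 141.64663445, -608.2012287 ,  230.3252484 ]), 'ee_rot': array([-1.14081726e-01,  9.93470877e-01,  9.72155233e-04, -1.74479528e-04]), 'contact_force': array([-0.22703771, -0.14377055, -0.20419818]), 'wrist_torque': array([-0.01955443,  0.0247084 ,  0.00192876]), 'grasp_force': 0.0, 'gripper_width': 85.31013674741781}
```

View pics/top0.png

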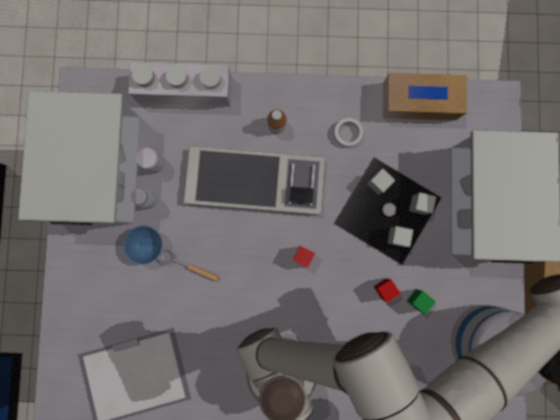

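View pics/scene0.png

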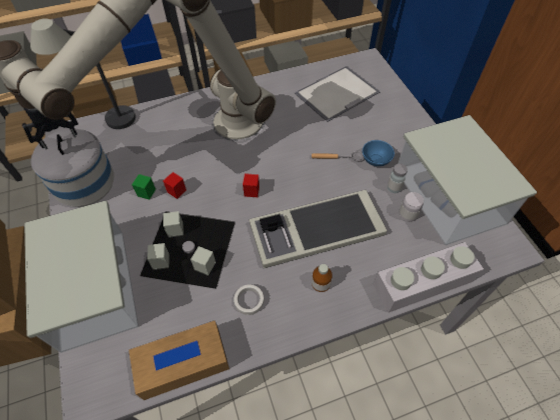

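Top view: the white cups are at (382,181), (423,203) and (401,237) on the mat, with the jar lid at (389,210). The look-alikes are red at (304,257) and (388,290) and green at (422,301). The dryer is at (255,181), with its panel and tab near (302,180). I'll confirm the cups in one enlarged crop.

```bash
python3 - <<'E'
from h import *
im=cv2.imread('pics/top0.png'); 
a=cv2.resize(im[150:270,330:450],None,fx=4,fy=4,interpolation=cv2.INTER_CUBIC)
b=cv2.resize(im[140:220,270:330],(300,400),interpolation=cv2.INTER_CUBIC)
c=np.zeros((480,780,3),np.uint8);c[:,:480]=a;c[:400,480:]=b
cv2.imwrite('pics/crop0.png',c)
g=cv2.cvtColor(im,cv2.COLOR_BGR2GRAY)
# plate
m=(g<75).astype(np.uint8); m[:, :190]=0;m[:140]=0;m[220:]=0;m[:,284:]=0
cs,_=cv2.findContours(m,0,2);k=max(cs,key=cv2.contourArea);r=cv2.minAreaRect(k);print('plate',r)
P=[onz('top',*p,35)[:2] for p in cv2.boxPoints(r)];P=np.array(P);print(P,P.mean(0),[np.linalg.norm(P[i]-P[i-1]) for i in range(4)])
m=(g<75).astype(np.uint8); m[:, :330]=0;m[:150]=0;m[270:]=0;m[:,445:]=0
k=max(cv2.findContours(m,0,2)[0],key=cv2.contourArea);r=cv2.minAreaRect(cv2.convexHull(k));
P=np.array([onz('top',*p,4)[:2] for p in cv2.boxPoints(r)]);print('mat',P,P.mean(0),[np.linalg.norm(P[i]-P[i-1]) for i in range(4)])
for t in(130,160,175,190):
  m=((g>t)*255).astype(np.uint8);m[:, :345]=0;m[:165]=0;m[255:]=0;m[:,437:]=0
  for k in cv2.findContours(m,0,2)[0]:
    if cv2.contourArea(k)>60:
      r=cv2.minAreaRect(k);Q=np.array([onz('top',*p,74)[:2] for p in cv2.boxPoints(r)]);e=Q[1]-Q[0]
      print(t,np.round(r[0],1),Q.mean(0).round(1),np.linalg.norm(e).round(1),np.linalg.norm(Q[2]-Q[1]).round(1),'ang',np.degrees(np.arctan2(e[1],e[0])).round(1)%90)
E
```

```text
plate ((237.21621704101562, 178.29730224609375), (78.309814453125, 48.56484603881836), 4.573921203613281)
[[524.68402714 279.8010517 ]
 [676.60223716 274.86674487]
 [664.5079556   31.11011574]
 [512.73922087  38.34482554]] [594.63336019 156.03068446] [np.float64(241.7514995769664), np.float64(151.99832209879997), np.float64(244.05648094322066), np.float64(151.941073672334)]
mat [[ 463.98713475 -146.29761549]
 [ 686.46910546 -272.83393158]
 [ 555.73720443 -501.25049929]
 [ 336.67399479 -372.52750706]] [ 510.71685986 -323.22738836] [np.float64(259.59314214226913), np.float64(255.9485623773041), np.float64(263.18236709848395), np.float64(254.08325121318146)]
130 [402.4 236.2] [ 429.4 -347. ] 47.5 47.9 ang 79.2
130 [421.5 202. ] [ 533.7 -403.8] 27.1 48.3 ang 1.7999999999999972
130 [382.5 180. ] [ 596.8 -285.9] 45.5 44.6 ang 46.5
```

View pics/crop0.png

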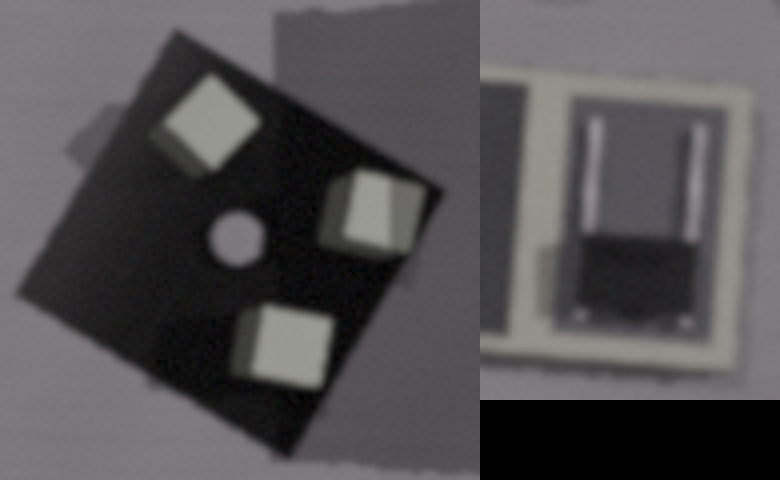

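The three white square cups on the mat fit the description: (383,180), (426,203) and (403,236). Only the last two have shaded tops or sides, and the red and green ones are off the mat. My plan for each cup:
1. Pick it top-down.
2. Stage it on the front rim of the dryer.
3. Regrasp it horizontally, roll 180° and set it on the plate.

```bash
cat >> h.py <<'E'
import json
PC=np.array([594.6,156.0]); PX=np.array([.9988,-.0495]); PY=np.array([.0495,.9988]); PA=np.degrees(np.arctan2(PX[1],PX[0]))
def pl(x,y): return PC+PX*x+PY*y
def down(yaw): # tool z down, tool y at azimuth yaw(deg)
    y=np.array([np.cos(np.radians(yaw)),np.sin(np.radians(yaw)),0]);z=np.array([0,0,-1.]);return R.from_matrix(np.c_[np.cross(y,z),y,z])
def horiz(az,s=1,el=0): # tool z at azimuth az, tool y horizontal: s=1 -> to the left of z
    a=np.radians(az);e=np.radians(el);z=np.array([np.cos(a)*np.cos(e),np.sin(a)*np.cos(e),np.sin(e)]);y=s*np.array([-np.sin(a),np.cos(a),0]);return R.from_matrix(np.c_[np.cross(y,z),y,z])
def st():
    s=arm.read_state(); open('log.jsonl','a').write(json.dumps({k:np.asarray(s[k]).tolist() for k in('joints','position','ee_rot')})+'\n'); return s
def go(pos,rot):
    s=st(); r=R.from_quat(s['ee_rot']); d=r.inv().apply(np.array(pos)-s['position']); w=(r.inv()*rot).as_rotvec(degrees=True)/8
    print('slide',d.round(1),'dr',w.round(2)); return d,w
def show():
    s=st();print('t',round(s['clock'],2),'p',s['position'].round(1),'j',s['joints'].round(2),'F',s['contact_force'].round(1),'w',round(float(s['gripper_width']),1),'g',round(float(s['grasp_force']),1)); print('axes y,z',R.from_quat(s['ee_rot']).as_matrix()[:,1:].T.round(3).tolist())
E
python3 - <<'E'
from h import *
for y in(46.5,136.5): go([597,-286,120],down(y))
go([400,-380,235],down(103))
for p in((188,265),(218,280),(165,256)): print('spoon',onz('top',*p,5)[:2].round())
print('redcup',onz('top',304,257,40).round(),'red2',onz('top',388,290,40).round())
# cup2 top corners
C=np.array([onz('top',330-.4+x/4,150-.4+y/4,74)[:2] for x,y in((358,168),(428,186),(410,258),(343,246))]);print(C,C.mean(0))
E
```

```text
slide [-516.5  210.4  110.7] dr [ 0.01 -0.01  7.08]
slide [-516.5  210.4  110.7] dr [ 0.01  0.   -4.17]
slide [-303.4  163.7   -4.4] dr [ 0.01 -0.    0.01]
spoon [322. 302.]
spoon [278. 206.]
spoon [347. 375.]
redcup [358. -57.  40.] red2 [ 266. -314.   40.]
[[ 564.90256177 -396.49228113]
 [ 552.8980198  -449.24620567]
 [ 498.17917238 -435.76399441]
 [ 505.65999952 -385.46127776]] [ 530.40993837 -416.74093974]
```

Emit:
{"op": "step_arm", "data": {"motion": [{"slide": [-60, 32, 0], "dr": [0, 0, 0], "jaw": 85}, {"slide": [-120, 65, 0], "dr": [0, 0, -0.6], "jaw": 85}, {"slide": [-180, 98, 0], "dr": [0, 0, -1.2], "jaw": 85}, {"slide": [-240, 130, 0], "dr": [0, 0, -1.9], "jaw": 85}, {"slide": [-303, 164, 0], "dr": [0, 0, -2.5], "jaw": 85}, {"slide": [-375, 180, 10], "dr": [0, 0, -3.1], "jaw": 85}, {"slide": [-440, 195, 40], "dr": [0, 0, -3.7], "jaw": 85}, {"slide": [-516, 210, 75], "dr": [0, 0, -4.2], "jaw": 85}]}}

```text
clock: 1.1
position: [536.2, -315.7, 183.5]
ee_rot: [-0.398, 0.917, -0.0, 0.0]
contact_force: [0.3, -0.2, 0.3]
gripper_width: 84.6
grasp_force: 0.0
```

Emit:
{"op": "step_arm", "data": {"motion": [{"slide": [0, 0, 0], "dr": [0, 0, 0], "jaw": 85}, {"slide": [0, 0, 0], "dr": [0, 0, 0], "jaw": 85}, {"slide": [0, 0, 0], "dr": [0, 0, 0], "jaw": 85}, {"slide": [0, 0, 0], "dr": [0, 0, 0], "jaw": 85}, {"slide": [0, 0, 0], "dr": [0, 0, 0], "jaw": 85}, {"slide": [0, 0, 0], "dr": [0, 0, 0], "jaw": 85}, {"slide": [0, 0, 0], "dr": [0, 0, 0], "jaw": 85}, {"slide": [0, 0, 0], "dr": [0, 0, 0], "jaw": 85}]}}

```text
clock: 2.1
position: [534.5, -317.0, 183.7]
ee_rot: [-0.396, 0.918, 0.0, -0.0]
contact_force: [-0.3, 0.7, -0.2]
gripper_width: 84.6
grasp_force: 0.0
```

```bash
python3 - <<'E'
from h import *
show(); go([597,-286,40],down(136.5))
# gripped-free check of cup 1 in scene view: top blob
im=snap('scene','s1.png');print('pred cup1 top in scene',proj('scene',[597,-286,74]),'tcp',proj('scene',arm.read_state()['position']))
cv2.imwrite('pics/c1.png',cv2.resize(im[150:300,100:300],(800,600)))
E
```

```text
t 2.1 p [ 534.5 -317.   183.7] j [-0.28  0.41 -0.07 -0.   -1.09 -0.48] F [-0.3  0.7 -0.2] w 84.6 g 0.0
axes y,z [[-0.728, 0.686, 0.0], [-0.0, 0.0, -1.0]]
slide [-65.4 -24.3 143.7] dr [ 0.   -0.    0.03]
pred cup1 top in scene [201.89419322 255.46540315] tcp [180.56290909 223.02331266]
```

View pics/c1.png

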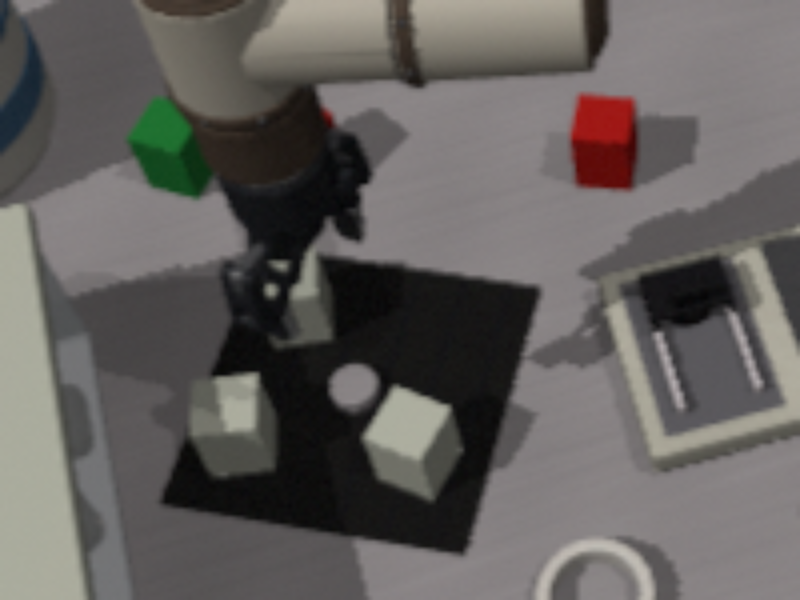

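The predicted top centre of cup1 matches the crop at (408,424), so I'm descending and gripping.

Emit:
{"op": "step_arm", "data": {"motion": [{"slide": [-33, -12, 20], "dr": [0, 0, 0], "jaw": 85}, {"slide": [-65, -24, 40], "dr": [0, 0, 0], "jaw": 85}, {"slide": [-65, -24, 65], "dr": [0, 0, 0], "jaw": 85}, {"slide": [-65, -24, 90], "dr": [0, 0, 0], "jaw": 85}, {"slide": [-65, -24, 115], "dr": [0, 0, 0], "jaw": 85}, {"slide": [-65, -24, 135], "dr": [0, 0, 0], "jaw": 85}, {"slide": [-65, -24, 144], "dr": [0, 0, 0], "jaw": 85}, {"slide": [-65, -24, 144], "dr": [0, 0, 0], "jaw": 30}]}}

```text
clock: 3.15
position: [596.4, -286.1, 39.3]
ee_rot: [-0.396, 0.918, 0.0, -0.0]
contact_force: [0.4, 0.3, -1.1]
gripper_width: 69.5
grasp_force: 0.0
```

Emit:
{"op": "step_arm", "data": {"motion": [{"slide": [0, 0, 0], "dr": [0, 0, 0], "jaw": 30}, {"slide": [0, 0, 0], "dr": [0, 0, 0], "jaw": 30}, {"slide": [0, 0, 0], "dr": [0, 0, 0], "jaw": 30}, {"slide": [0, 0, 0], "dr": [0, 0, 0], "jaw": 30}, {"slide": [0, 0, 0], "dr": [0, 0, 0], "jaw": 30}, {"slide": [0, 0, 0], "dr": [0, 0, 0], "jaw": 30}, {"slide": [0, 0, -20], "dr": [0, 0, 0], "jaw": 30}, {"slide": [0, 0, -40], "dr": [0, 0, 0], "jaw": 30}]}}

```text
clock: 4.15
position: [595.6, -285.9, 79.1]
ee_rot: [-0.396, 0.918, 0.001, -0.001]
contact_force: [0.1, -0.3, -0.1]
gripper_width: 49.4
grasp_force: 62.5
```

```bash
python3 - <<'E'
from h import *
show()
# staging on front rim: cup centre plate (-60,-20)
for y in (PA+90,PA+180): 
  p=pl(-60,-20); print(p); go([*p,150],down(y)); go([*p,73],down(y))
E
```

```text
t 4.15 p [ 595.6 -285.9   79.1] j [-0.2   0.58 -0.08 -0.   -0.92 -0.55] F [ 0.1 -0.3 -0.1] w 49.4 g 62.5
axes y,z [[-0.728, 0.686, 0.002], [-0.002, 0.001, -1.0]]
[533.682 138.994]
slide [-266.6  336.7  -70.4] dr [ 0.01 -0.01  6.19]
slide [-266.7  336.5    6.6] dr [ 0.01 -0.01  6.19]
[533.682 138.994]
slide [-266.6  336.7  -70.4] dr [ 0.02 -0.   -5.06]
slide [-266.7  336.5    6.6] dr [ 0.02 -0.   -5.06]
```

Emit:
{"op": "step_arm", "data": {"motion": [{"slide": [0, 0, -50], "dr": [0, 0, 0], "jaw": 30}, {"slide": [-20, 10, -100], "dr": [0, 0, 0], "jaw": 30}, {"slide": [-60, 50, -120], "dr": [0, 0, -0.8], "jaw": 30}, {"slide": [-100, 100, -120], "dr": [0, 0, -1.6], "jaw": 30}, {"slide": [-140, 150, -120], "dr": [0, 0, -2.4], "jaw": 30}, {"slide": [-180, 200, -120], "dr": [0, 0, -3.2], "jaw": 30}, {"slide": [-220, 250, -120], "dr": [0, 0, -4.1], "jaw": 30}, {"slide": [-250, 300, -120], "dr": [0, 0, -5.06], "jaw": 30}]}}

```text
clock: 5.15
position: [549.2, 101.6, 199.1]
ee_rot: [-0.691, 0.723, 0.0, -0.0]
contact_force: [0.9, 0.2, -0.0]
gripper_width: 49.2
grasp_force: 62.3
```

Emit:
{"op": "step_arm", "data": {"motion": [{"slide": [0, 0, 0], "dr": [0.5, 0.8, 0], "jaw": 30}, {"slide": [0, 0, 0], "dr": [1, 1.5, 0], "jaw": 30}, {"slide": [0, 0, 0], "dr": [1.5, 2, 0], "jaw": 30}, {"slide": [0, 0, 0], "dr": [2, 2.5, 0], "jaw": 30}, {"slide": [0, 0, 0], "dr": [2, 2.5, 0], "jaw": 30}, {"slide": [0, 0, 0], "dr": [2, 2.5, 0], "jaw": 30}, {"slide": [0, 0, 0], "dr": [2, 2.5, 0], "jaw": 30}, {"slide": [0, 0, 0], "dr": [2, 2.5, 0], "jaw": 30}]}}

```text
clock: 6.15
position: [550.5, 99.5, 200.0]
ee_rot: [-0.672, 0.707, -0.219, -0.03]
contact_force: [0.7, -0.1, -0.2]
gripper_width: 49.0
grasp_force: 62.5
```

```bash
cat > fk.py <<'E'
from h import *
from scipy.optimize import least_squares
def fk(p,j,s4,s6,full=False):
    z0,L1,L2,e,d5,d=p
    r1=R.from_euler('z',j[0]); r2=r1*R.from_euler('y',j[1]); r3=r2*R.from_euler('y',-j[2]); r4=r3*R.from_euler('x',s4*j[3]); r5=r4*R.from_euler('y',-j[4]); r6=r5*R.from_euler('x',s6*j[5])
    E=np.array([0,0,z0])+r2.apply([0,0,L1]); W=E+r3.apply([L2,0,e]); F=W+r4.apply([0,-d5,0]); T=F+r5.apply([d,0,0])
    return (T,r6,E,W,F) if full else (T,r6)
E
python3 - <<'E'
from fk import *
show()
D=[json.loads(l) for l in open('log.jsonl')]
for s4 in(1,-1):
    f=lambda p:np.concatenate([fk(p,x['joints'],s4,1)[0]-x['position'] for x in D])
    q=least_squares(f,[200,559,424,0,160,330]);print(s4,q.x.round(1),np.abs(q.fun).max().round(1))
    for s6 in(1,-1):
        for x in D[::3]+D[-1:]:
            print(s6,(R.from_quat(x['ee_rot']).inv()*fk(q.x,x['joints'],s4,s6)[1]).as_matrix().round(2).tolist())
E
```

```text
t 6.15 p [550.5  99.5 200. ] j [ 0.66  0.25 -0.54  0.59 -0.89 -1.12] F [ 0.7 -0.1 -0.2] w 49.0 g 62.5
axes y,z [[-0.963, 0.0, -0.27], [0.253, -0.35, -0.902]]
1 [-498.3  606.1  355.6   81.2  152.7 -237.5] 154.2
1 [[0.0, -0.87, -0.49], [-0.0, 0.49, -0.87], [1.0, 0.0, 0.0]]
1 [[0.0, -0.57, -0.82], [-0.0, 0.82, -0.57], [1.0, 0.0, 0.0]]
1 [[0.0, -0.45, -0.89], [-0.0, 0.89, -0.45], [1.0, 0.0, 0.0]]
1 [[0.0, -0.45, -0.89], [-0.0, 0.89, -0.45], [1.0, 0.0, 0.0]]
1 [[-0.59, 0.08, -0.81], [0.51, 0.81, -0.29], [0.63, -0.59, -0.51]]
-1 [[0.0, -1.0, -0.0], [-0.0, 0.0, -1.0], [1.0, 0.0, -0.0]]
-1 [[0.0, -1.0, -0.0], [-0.0, 0.0, -1.0], [1.0, 0.0, -0.0]]
-1 [[0.0, -1.0, -0.0], [-0.0, 0.0, -1.0], [1.0, 0.0, -0.0]]
-1 [[0.0, -1.0, -0.0], [-0.0, 0.0, -1.0], [1.0, 0.0, -0.0]]
-1 [[-0.59, -0.68, 0.44], [0.51, -0.73, -0.45], [0.63, -0.04, 0.78]]
-1 [160.6 564.9 421.8   0.  159.8 297.7] 0.0
1 [[-0.0, -0.87, -0.49], [0.0, 0.49, -0.87], [1.0, -0.0, -0.0]]
1 [[0.0, -0.57, -0.82], [0.0, 0.82, -0.57], [1.0, -0.0, 0.0]]
1 [[0.0, -0.45, -0.89], [0.0, 0.89, -0.45], [1.0, -0.0, 0.0]]
1 [[0.0, -0.45, -0.89], [0.0, 0.89, -0.45], [1.0, -0.0, 0.0]]
1 [[0.0, 0.62, -0.78], [0.0, 0.78, 0.62], [1.0, -0.0, 0.0]]
-1 [[0.0, -1.0, 0.0], [0.0, 0.0, -1.0], [1.0, 0.0, 0.0]]
-1 [[0.0, -1.0, -0.0], [0.0, 0.0, -1.0], [1.0, 0.0, 0.0]]
-1 [[0.0, -1.0, -0.0], [0.0, 0.0, -1.0], [1.0, 0.0, 0.0]]
-1 [[0.0, -1.0, -0.0], [0.0, 0.0, -1.0], [1.0, 0.0, 0.0]]
-1 [[0.0, -1.0, -0.0], [0.0, 0.0, -1.0], [1.0, 0.0, 0.0]]
```

```bash
cat >> fk.py <<'E'
PP=np.array([160.6,564.9,421.8,0,159.8,297.7]); M=R.from_matrix(np.array([[0,-1,0],[0,0,-1],[1,0,0.]]))
LO=np.array([-3.14,-1.21,-1.07,-3.16,-2.99,-3.1]);HI=np.array([3.14,2.06,1.41,2.05,-.16,3.1])
def FK(j,full=False):
    o=fk(PP,j,-1,-1,True); rot=o[1]*M.inv(); return (o[0],rot)+(o[2:] if full else ())
def ik(pos,rot,seeds):
    out=[]
    for s in seeds:
        f=lambda j:(lambda t,r:np.r_[(t-pos)/100,(rot.inv()*r).as_rotvec()])(*FK(j))
        q=least_squares(f,np.clip(s,LO+1e-3,HI-1e-3),bounds=(LO,HI),max_nfev=60)
        if q.cost<1e-7 and not any(np.abs(q.x-o).max()<.05 for o in out): out.append(q.x)
    return out
E
cat > srch.py <<'E'
from fk import *
rng=np.random.default_rng(0); seeds=rng.uniform(LO,HI,(30,6)); seeds[:,0]=rng.uniform(-1.5,1.5,30)
import sys
for az in(-25,0,25):
  for nm,(x,y),z in(('S',(-60,60),61),('S',(-60,-30),61),('P',(30,-80),78),('P',(30,80),78)):
    p=pl(x,y); a=np.radians(az+PA)
    tcp=np.array([p[0]+19*np.cos(a),p[1]+19*np.sin(a),z])
    for sol in ik(tcp,horiz(az+PA,1),seeds):
        _,_,E,W,F=FK(sol,True)
        print(nm,(x,y),'az',az,'j',sol.round(2),'E',E.round(),'W',W.round(),'F',F.round())
E
time python3 srch.py
```

```text
S (-60, 60) az -25 j [ 0.77  0.9  -1.    1.87 -1.67  1.26] E [318. 310. 510.] W [220. 215. 111.] F [291. 349.  61.]
P (30, 80) az -25 j [ 0.63  0.89 -0.82  2.02 -1.63  1.45] E [355. 259. 516.] W [308. 224.  98.] F [382. 365.  78.]
P (30, -80) az 0 j [-0.21  0.99 -0.9  -2.97 -1.88  1.62] E [462. -98. 471.] W [334. -71.  70.] F [342.  88.  78.]
S (-60, 60) az 25 j [-0.09  1.09 -0.87 -2.63 -1.92  1.76] E [499. -47. 421.] W [339. -32.  31.] F [280. 114.  61.]
S (-60, -30) az 25 j [-0.34  1.1  -0.83 -2.38 -1.84  1.82] E [ 474. -170.  416.] W [ 334. -120.   22.] F [275.  24.  61.]
P (30, -80) az 25 j [-0.4   0.92 -0.63 -2.36 -1.56  1.56] E [ 415. -175.  502.] W [ 423. -179.   80.] F [362. -31.  78.]
P (30, 80) az 25 j [-0.04  0.94 -0.69 -2.71 -1.62  1.59] E [455. -20. 495.] W [431. -19.  74.] F [370. 129.  78.]
real	0m4.782s
user	0m5.287s
sys	0m0.076s
```

```bash
cat > s2.py <<'E'
from fk import *
sd=[np.array([.7,.9,-.9,1.9,-1.65,1.3])]
def hz(x,y,z,az,s=1,ah=8):
    p=pl(x,y);a=np.radians(az+PA);return np.array([p[0]+(19-ah)*np.cos(a),p[1]+(19-ah)*np.sin(a),z]),horiz(az+PA,s)
if __name__=='__main__':
  for nm,xs,ys,z in(('S',(-60,),(-60,-20,20,60,100),62),('P',(-20,10,40),(-85,-40,0,40,85),78)):
   for x in xs:
    for y in ys:
     for az in(-15,-25,-35,-50,-70):
      if nm=='S' and az<-30: continue
      t,r=hz(x,y,z,az)
      for sol in ik(t,r,sd):
        _,_,E,W,F=FK(sol,True)
        print(nm,(x,y),'az',az,'j',sol.round(2),'W',W.round(),'F',F.round())
E
python3 s2.py
```

```text
S (-60, 20) az -25 j [ 0.71  0.91 -1.07  1.92 -1.72  1.19] W [213. 181. 121.] F [282. 313.  62.]
S (-60, 60) az -25 j [ 0.8   0.9  -1.    1.84 -1.66  1.25] W [213. 219. 112.] F [284. 353.  62.]
S (-60, 100) az -25 j [ 0.87  0.9  -0.93  1.77 -1.63  1.31] W [214. 256. 103.] F [286. 393.  62.]
P (-20, -85) az -35 j [ 0.47  0.87 -1.06  1.98 -1.72  1.24] W [251. 129. 130.] F [344. 248.  78.]
P (-20, -85) az -50 j [ 0.65  0.87 -0.92  1.57 -1.57  1.36] W [273. 206. 112.] F [397. 301.  78.]
P (-20, -85) az -70 j [ 0.73  0.92 -0.65  1.14 -1.57  1.56] W [333. 299.  79.] F [486. 346.  78.]
P (-20, -40) az -35 j [ 0.6   0.87 -1.01  1.87 -1.66  1.28] W [252. 172. 123.] F [346. 293.  78.]
P (-20, -40) az -50 j [ 0.74  0.88 -0.84  1.48 -1.56  1.42] W [274. 250. 103.] F [399. 346.  78.]
P (-20, -40) az -70 j [ 0.8   0.94 -0.57  1.07 -1.6   1.62] W [336. 344.  70.] F [488. 391.  78.]
P (-20, 0) az -35 j [ 0.69  0.87 -0.95  1.78 -1.62  1.33] W [253. 210. 116.] F [348. 333.  78.]
P (-20, 0) az -50 j [ 0.81  0.9  -0.77  1.41 -1.55  1.47] W [275. 289.  94.] F [401. 385.  78.]
P (-20, 0) az -70 j [ 0.85  
[... 3220 characters left out ...]
81.  52.] F [550. 428.  78.]
P (40, 40) az -35 j [ 0.66  0.9  -0.78  1.82 -1.6   1.47] W [313. 244.  94.] F [410. 370.  78.]
P (40, 40) az -50 j [ 0.77  0.94 -0.6   1.45 -1.57  1.6 ] W [336. 326.  73.] F [463. 422.  78.]
P (40, 40) az -70 j [ 0.81  1.02 -0.31  1.07 -1.69  1.78] W [403. 422.  45.] F [552. 468.  78.]
P (40, 85) az -25 j [ 0.64  0.89 -0.8   2.01 -1.62  1.46] W [311. 232.  96.] F [385. 373.  78.]
P (40, 85) az -35 j [ 0.74  0.91 -0.71  1.74 -1.58  1.52] W [314. 289.  85.] F [412. 415.  78.]
P (40, 85) az -50 j [ 0.83  0.96 -0.52  1.39 -1.59  1.66] W [339. 371.  63.] F [466. 467.  78.]
P (40, 85) az -70 j [ 0.85  1.06 -0.21  1.04 -1.73  1.83] W [407. 467.  36.] F [554. 513.  78.]
```

```bash
python3 - <<'E'
from s2 import *
p=pl(-60,20);print(p,PA)
go([*p,120],down(PA-25+180)); go([*p,71],down(PA-25+180))
E
```

```text
[535.662 178.946] -2.8372271867489327
slide [-99.9  36.   40.6] dr [-2.51 -2.02  3.07]
slide [-116.4   49.2   84.8] dr [-2.51 -2.02  3.07]
```

Emit:
{"op": "step_arm", "data": {"motion": [{"slide": [-20, 8, 10], "dr": [-0.5, -0.4, 0.6], "jaw": 30}, {"slide": [-40, 15, 20], "dr": [-1, -0.8, 1.2], "jaw": 30}, {"slide": [-60, 22, 30], "dr": [-1.5, -1.2, 1.8], "jaw": 30}, {"slide": [-80, 30, 35], "dr": [-2, -1.6, 2.5], "jaw": 30}, {"slide": [-100, 36, 41], "dr": [-2.51, -2.02, 3.07], "jaw": 30}, {"slide": [-100, 36, 41], "dr": [-2.51, -2.02, 3.07], "jaw": 30}, {"slide": [-100, 36, 41], "dr": [-2.51, -2.02, 3.07], "jaw": 30}, {"slide": [-100, 36, 41], "dr": [-2.51, -2.02, 3.07], "jaw": 30}]}}

```text
clock: 7.15
position: [535.0, 178.8, 119.7]
ee_rot: [-0.517, 0.856, -0.001, 0.0]
contact_force: [0.2, 0.1, -0.0]
gripper_width: 49.0
grasp_force: 62.4
```

```bash
python3 - <<'E'
from s2 import *
show(); go([*pl(-60,20),71],down(PA-25+180))
E
```

```text
t 7.15 p [535.  178.8 119.7] j [ 0.61  0.39 -0.3   0.   -0.89 -1.1 ] F [ 0.2  0.1 -0. ] w 49.0 g 62.4
axes y,z [[-0.885, 0.465, -0.001], [0.001, -0.001, -1.0]]
slide [-0.5 -0.4 48.7] dr [-0.01 -0.01  0.01]
```

Emit:
{"op": "step_arm", "data": {"motion": [{"slide": [0, 0, 20], "dr": [0, 0, 0], "jaw": 30}, {"slide": [0, 0, 35], "dr": [0, 0, 0], "jaw": 30}, {"slide": [0, 0, 44], "dr": [0, 0, 0], "jaw": 30}, {"slide": [0, 0, 48], "dr": [0, 0, 0], "jaw": 30}, {"slide": [0, 0, 49], "dr": [0, 0, 0], "jaw": 30}, {"slide": [0, 0, 49], "dr": [0, 0, 0], "jaw": 75}, {"slide": [0, 0, 49], "dr": [0, 0, 0], "jaw": 75}, {"slide": [0, 0, 49], "dr": [0, 0, 0], "jaw": 75}]}}

```text
clock: 8.15
position: [535.3, 179.0, 70.2]
ee_rot: [-0.517, 0.856, -0.0, -0.0]
contact_force: [0.0, 0.2, -0.3]
gripper_width: 75.2
grasp_force: 0.0
```

```bash
cat > plan.py <<'E'
from s2 import *
# waypoints as list of (pos,rot): check branch continuity & print
def track(j,wps,n=12):
    t0,r0=FK(j)
    for t,r in wps:
        w=(r0.inv()*r).as_rotvec()
        for k in range(1,n+1):
            s=ik(t0+(t-t0)*k/n,r0*R.from_rotvec(w*k/n),[j])
            if not s: print('FAIL at',k,(t0+(t-t0)*k/n).round(),j.round(2));return None
            if np.abs(s[0]-j).max()>.6: print('jump',k,j.round(2),s[0].round(2))
            j=s[0]
        _,_,E,W,F=FK(j,True);print('ok',t.round(),'j',j.round(2),'W',W.round(),'F',F.round());t0,r0=t,r
    return j
E
python3 - <<'E'
from plan import *
show(); j=st()['joints']
p=st()['position']
up=p+[0,0,130]
t,r=hz(-60,20,62,-25); a=np.radians(PA-25); back=np.array([np.cos(a),np.sin(a),0])
for s in(1,-1):
  for bk,h in((130,230),(130,180)):
    r=horiz(PA-25,s); rs=horiz(PA-80,s)
    print(s,bk,h); track(j,[(up,R.from_quat(st()['ee_rot'])),((t-back*60+[0,0,0])*[1,1,0]+[0,0,h],rs),((t-back*bk)*[1,1,0]+[0,0,h],r),(t-back*bk,r),(t,r)])
E
```

```text
t 8.15 p [535.3 179.   70.2] j [ 0.61  0.45 -0.35  0.   -0.78 -1.1 ] F [ 0.   0.2 -0.3] w 75.2 g 0.0
axes y,z [[-0.885, 0.466, -0.001], [0.0, -0.001, -1.0]]
1 130 230
ok [535. 179. 200.] j [ 0.61  0.31 -0.19  0.   -1.07 -1.1 ] W [444. 310. 498.] F [535. 179. 498.]
FAIL at 5 [517. 188. 213.] [ 0.82  0.17 -0.8   1.05 -0.73 -2.81]
1 130 180
ok [535. 179. 200.] j [ 0.61  0.31 -0.19  0.   -1.07 -1.1 ] W [444. 310. 498.] F [535. 179. 498.]
FAIL at 5 [517. 188. 192.] [ 0.8   0.19 -0.83  1.11 -0.7  -2.87]
-1 130 230
ok [535. 179. 200.] j [ 0.61  0.31 -0.19  0.   -1.07 -1.1 ] W [444. 310. 498.] F [535. 179. 498.]
ok [492. 202. 230.] j [ 1.01  0.76 -0.38  0.74 -1.9  -1.29] W [303. 478. 185.] F [455. 497. 230.]
FAIL at 12 [430. 235. 230.] [ 1.2   0.51 -1.06  1.37 -1.57 -1.58]
-1 130 180
ok [535. 179. 200.] j [ 0.61  0.31 -0.19  0.   -1.07 -1.1 ] W [444. 310. 498.] F [535. 179. 498.]
ok [492. 202. 180.] j [ 1.01  0.84 -0.38  0.72 -1.84 -1.34] W [301. 478. 144.] F [455. 497. 180.]
FAIL at 11 [436. 232. 180.] [ 1.21  0.64 -1.02  1.29 -1.55 -1.65]
```

Emit:
{"op": "step_arm", "data": {"motion": [{"slide": [0, 0, 0], "dr": [0, 0, 0], "jaw": 30}, {"slide": [0, 0, 0], "dr": [0, 0, 0], "jaw": 30}, {"slide": [0, 0, 0], "dr": [0, 0, 0], "jaw": 30}, {"slide": [0, 0, 0], "dr": [0, 0, 0], "jaw": 30}, {"slide": [0, 0, -6], "dr": [0, 0, 0], "jaw": 30}, {"slide": [-15, 8, -8], "dr": [0, 0, 0], "jaw": 30}, {"slide": [-35, 16, -8], "dr": [0, 0, 0], "jaw": 30}, {"slide": [-50, 23, -8], "dr": [0, 0, 0], "jaw": 30}]}}

```text
clock: 9.15
position: [538.4, 236.0, 78.2]
ee_rot: [-0.517, 0.856, -0.0, 0.0]
contact_force: [0.3, 0.2, -0.8]
gripper_width: 48.9
grasp_force: 62.3
```

Emit:
{"op": "step_arm", "data": {"motion": [{"slide": [0, 0, 4], "dr": [0, 0, 0], "jaw": 30}, {"slide": [0, 0, 7], "dr": [0, 0, 0], "jaw": 30}, {"slide": [0, 0, 8], "dr": [0, 0, 0], "jaw": 30}, {"slide": [0, 0, 8], "dr": [0, 0, 0], "jaw": 80}, {"slide": [0, 0, 8], "dr": [0, 0, 0], "jaw": 80}, {"slide": [0, 0, 8], "dr": [0, 0, 0], "jaw": 80}, {"slide": [0, 0, -40], "dr": [0, 0, 0], "jaw": 80}, {"slide": [0, 0, -100], "dr": [0, 0, 0], "jaw": 80}]}}

```text
clock: 10.15
position: [537.4, 233.2, 178.0]
ee_rot: [-0.516, 0.856, -0.001, -0.002]
contact_force: [0.6, 1.0, 0.7]
gripper_width: 79.9
grasp_force: 0.0
```

```bash
python3 - <<'E'
from plan import *
show(); s=st(); j=s['joints'];p=s['position']
t,r=hz(-60,75,62,-25,-1); U=np.array
j2=track(j,[(U([p[0],p[1],200]),horiz(PA-90,-1)),(U([t[0],t[1],180]),r),(t,r),(U([t[0],t[1],180]),r)])
if j2 is not None:
  q=U([t[0],t[1],180]); 
  track(j2,[(q,r*R.from_euler('z',90,degrees=True)),(q,horiz(PA-25,1)),(hz(15,-80,180,-40)[0],horiz(PA-40,1)),hz(15,-80,78,-40)])
  go([p[0],p[1],200],horiz(PA-90,-1))
E
```

```text
t 10.15 p [537.4 233.2 178. ] j [ 0.69  0.36 -0.17  0.   -1.05 -1.17] F [0.6 1.  0.7] w 79.9 g 0.0
axes y,z [[-0.885, 0.466, 0.001], [-0.003, -0.003, -1.0]]
ok [537. 233. 200.] j [ 0.93  0.91 -0.1   0.67 -2.03 -1.24] W [401. 538. 147.] F [552. 531. 200.]
ok [548. 229. 180.] j [ 0.82  0.65 -1.    1.83 -1.59 -1.64] W [210. 227. 191.] F [285. 368. 180.]
ok [548. 229.  62.] j [ 0.83  0.9  -0.98  1.82 -1.65 -1.87] W [214. 233. 109.] F [285. 368.  62.]
ok [548. 229. 180.] j [ 0.82  0.65 -1.    1.83 -1.59 -1.64] W [210. 227. 191.] F [285. 368. 180.]
FAIL at 12 [548. 229. 180.] [ 0.82  0.65 -1.    1.83 -1.59 -3.08]
slide [  0.1   0.  -22. ] dr [ 2.46 11.03 -2.43]
```

```bash
python3 - <<'E'
from plan import *
s=st(); j=s['joints'];p=s['position'];U=np.array
t,r=hz(-60,75,62,-25,-1); T=U([t[0],t[1],180])
print('direct');track(j,[(T,r)],20)
for az in(-40,-55,-70):
  for el in (-50,-35):
    print(az,el)
    if track(j,[(U([*p[:2],190]),horiz(PA+az,-1,el)),(T,r)],16) is not None: go([*p[:2],190],horiz(PA+az,-1,el))
for px in((122,100),(122,215),(137,120),(137,205)): print('box',[onz('top',*px,z).round() for z in(0,200)])
E
```

```text
direct
ok [548. 229. 180.] j [ 0.82  0.65 -1.    1.83 -1.59 -1.64] W [210. 227. 191.] F [285. 368. 180.]
-40 -50
ok [537. 233. 190.] j [ 0.92  0.34 -0.63  0.92 -0.93 -0.79] W [257. 338. 346.] F [397. 363. 418.]
ok [548. 229. 180.] j [ 0.82  0.65 -1.    1.83 -1.59 -1.64] W [210. 227. 191.] F [285. 368. 180.]
slide [  0.1   0.  -12. ] dr [ 3.29  4.23 -8.95]
-40 -35
ok [537. 233. 190.] j [ 0.95  0.4  -0.73  1.17 -1.08 -1.07] W [231. 326. 298.] F [359. 399. 361.]
ok [548. 229. 180.] j [ 0.82  0.65 -1.    1.83 -1.59 -1.64] W [210. 227. 191.] F [285. 368. 180.]
slide [  0.1   0.  -12. ] dr [ 4.5   5.82 -8.58]
-55 -50
ok [537. 233. 190.] j [ 0.94  0.41 -0.47  0.73 -1.11 -0.86] W [291. 399. 351.] F [436. 395. 418.]
ok [548. 229. 180.] j [ 0.82  0.65 -1.    1.83 -1.59 -1.64] W [210. 227. 191.] F [285. 368. 180.]
slide [  0.1   0.  -12. ] dr [ 2.63  4.5  -7.17]
-55 -35
ok [537. 233. 190.] j [ 0.99  0.49 -0.54  0.9  -1.25 -1.06] W [266. 404. 296.] F [408. 440. 361.]
ok [548. 229. 180.] j [ 0.82  0.65 -1.    1.83 -1.59 -1.64] W [210. 227. 191.] F [285. 368. 180.]
slide [  0.1   0.  -12. ] dr [ 3.61  6.19 -6.88]
-70 -50
ok [537. 233. 190.] j [ 0.93  0.49 -0.31  0.57 -1.28 -0.94] W [336. 447. 357.] F [481. 416. 418.]
ok [548. 229. 180.] j [ 0.82  0.65 -1.    1.83 -1.59 -1.64] W [210. 227. 191.] F [285. 368. 180.]
slide [  0.1   0.  -12. ] dr [ 1.98  4.71 -5.38]
-70 -35
ok [537. 233. 190.] j [ 0.97  0.58 -0.34  0.7  -1.42 -1.07] W [318. 467. 298.] F [465. 466. 361.]
ok [548. 229. 180.] j [ 0.82  0.65 -1.    1.83 -1.59 -1.64] W [210. 227. 191.] F [285. 368. 180.]
slide [  0.1   0.  -12. ] dr [ 2.71  6.48 -5.16]
box [array([843., 541.,   0.]), array([777., 464., 200.])]
box [array([472., 518.,   0.]), array([460., 445., 200.])]
box [array([779., 489.,   0.]), array([722., 420., 200.])]
box [array([505., 473.,   0.]), array([488., 406., 200.])]
```

```bash
python3 - <<'E'
from plan import *
t,r=hz(-60,75,62,-25,-1); go([t[0],t[1],185],r)
E
```

```text
slide [ -1.  -11.6  -7.1] dr [ 8.68  8.65 -8.63]
```

Emit:
{"op": "step_arm", "data": {"motion": [{"slide": [0, -2, -4], "dr": [0.54, 0.54, -0.54], "jaw": 80}, {"slide": [0, -4, -7], "dr": [1.08, 1.08, -1.08], "jaw": 80}, {"slide": [0, -6, -7], "dr": [1.62, 1.62, -1.62], "jaw": 80}, {"slide": [0, -8, -7], "dr": [2.16, 2.16, -2.16], "jaw": 80}, {"slide": [0, -10, -7], "dr": [2.7, 2.7, -2.7], "jaw": 80}, {"slide": [0, -12, -7], "dr": [3.24, 3.24, -3.24], "jaw": 80}, {"slide": [0, -12, -7], "dr": [3.78, 3.78, -3.78], "jaw": 80}, {"slide": [0, -12, -7], "dr": [4.34, 4.34, -4.32], "jaw": 80}]}}

```text
clock: 11.15
position: [548.9, 228.8, 185.4]
ee_rot: [0.694, -0.591, 0.399, 0.098]
contact_force: [-0.6, 0.2, 0.2]
gripper_width: 79.8
grasp_force: 0.0
```

```bash
python3 - <<'E'
from plan import *
show();t,r=hz(-60,75,62,-25,-1); go([t[0],t[1],185],r); track(st()['joints'],[(np.array([t[0],t[1],185]),r)])
E
```

```text
t 11.15 p [548.9 228.8 185.4] j [ 0.94  0.45 -0.55  0.91 -1.12 -1.43] F [-0.6  0.2  0.2] w 79.8 g 0.0
axes y,z [[-0.899, -0.282, -0.335], [0.438, -0.608, -0.662]]
slide [-0.2  0.8 -0. ] dr [ 4.3   4.3  -4.32]
ok [548. 229. 185.] j [ 0.82  0.63 -1.    1.83 -1.59 -1.63] W [210. 227. 194.] F [285. 368. 185.]
```

Emit:
{"op": "step_arm", "data": {"motion": [{"slide": [0, 0, 0], "dr": [0.6, 0.6, -0.6], "jaw": 80}, {"slide": [0, 0, 0], "dr": [1.2, 1.2, -1.2], "jaw": 80}, {"slide": [0, 0, 0], "dr": [1.8, 1.8, -1.8], "jaw": 80}, {"slide": [0, 0, 0], "dr": [2.5, 2.5, -2.5], "jaw": 80}, {"slide": [0, 0, 0], "dr": [3.1, 3.1, -3.1], "jaw": 80}, {"slide": [0, 0, 0], "dr": [3.7, 3.7, -3.7], "jaw": 80}, {"slide": [0, 0, 0], "dr": [4.3, 4.3, -4.32], "jaw": 80}, {"slide": [0, 0, 0], "dr": [4.3, 4.3, -4.32], "jaw": 80}]}}

```text
clock: 12.15
position: [548.7, 226.8, 183.5]
ee_rot: [0.688, -0.172, 0.684, 0.173]
contact_force: [0.1, -0.3, 0.5]
gripper_width: 80.3
grasp_force: 0.0
```

```bash
python3 - <<'E'
from plan import *
show();t,r=hz(-60,75,62,-25,-1); go(t,r)
im=snap('scene','s2.png');t2=snap('top','t2.png')
def cup(im,n,box,zs):
    pass
c=np.zeros((560,780,3),np.uint8);c[:,:390]=cv2.resize(im[60:263,230:371],(390,560));c[:,390:]=cv2.resize(t2[100:315,130:280],(390,560));cv2.imwrite('pics/c2.png',c)
for n in('scene','top'): print(n,proj(n,[*pl(-60,75),105]),'tcp',proj(n,st()['position']))
E
```

```text
t 12.15 p [548.7 226.8 183.5] j [ 0.82  0.64 -1.    1.83 -1.58 -1.63] F [ 0.1 -0.3  0.5] w 80.3 g 0.0
axes y,z [[-0.472, -0.882, 0.003], [0.882, -0.472, -0.005]]
slide [-121.5   -1.8   -0.9] dr [0.04 0.03 0.02]
scene [349.37691981 188.74869916] tcp [352.41081024 176.39026999]
top [207.53183304 192.66205032] tcp [204.81822257 185.20112076]
```

View pics/c2.png

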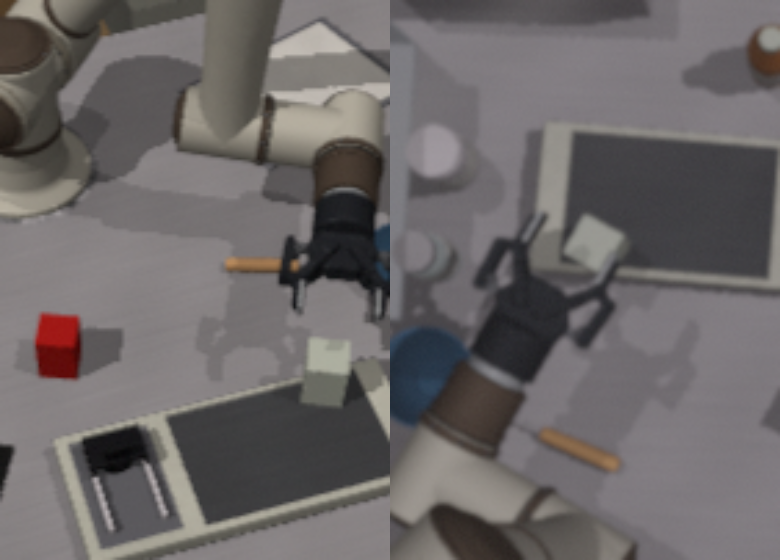

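```bash
python3 - <<'E'
from plan import *
im=cv2.imread('pics/top0.png');b=im.astype(int);m=((b[...,0]-b[...,2]>40)).astype(np.uint8);m[:,:110]=0;m[:,200:]=0
k=max(cv2.findContours(m,0,2)[0],key=cv2.contourArea);(u,v),rad=cv2.minEnclosingCircle(k)
for z in(30,50): print('bowl',onz('top',u,v,z).round(),rad*3.05,cv2.contourArea(k))
r=cv2.boundingRect(k);print(r,[onz('top',x,y,50).round() for x,y in((r[0],v),(r[0]+r[2],v),(u,r[1]),(u,r[1]+r[3]))])
E
```

```text
bowl [375. 452.  30.] 48.680859375 647.0
bowl [375. 446.  50.] 48.680859375 647.0
(124, 232, 30, 31) [array([374., 488.,  50.]), array([377., 398.,  50.]), array([418., 448.,  50.]), array([325., 443.,  50.])]
```

Emit:
{"op": "step_arm", "data": {"motion": [{"slide": [-20, -1, 0], "dr": [0, 0, 0], "jaw": 80}, {"slide": [-45, -2, 0], "dr": [0.04, 0.03, 0], "jaw": 80}, {"slide": [-70, -2, 0], "dr": [0.04, 0.03, 0], "jaw": 80}, {"slide": [-91, -2, 0], "dr": [0.04, 0.03, 0], "jaw": 80}, {"slide": [-91, -2, 0], "dr": [0.04, 0.03, 0], "jaw": 30}, {"slide": [-91, -2, 0], "dr": [0.04, 0.03, 0], "jaw": 30}, {"slide": [-91, -2, 0], "dr": [0.04, 0.03, 0], "jaw": 30}, {"slide": [-91, -2, 0], "dr": [0.04, 0.03, 0], "jaw": 30}]}}

```text
clock: 13.25
position: [549.6, 230.5, 95.2]
ee_rot: [0.685, -0.17, 0.688, 0.169]
contact_force: [-0.6, -0.6, -0.4]
gripper_width: 49.1
grasp_force: 65.0
```

Emit:
{"op": "step_arm", "data": {"motion": [{"slide": [0, 0, 0], "dr": [0, 0, 0], "jaw": 30}, {"slide": [5, 0, 0], "dr": [0, 0, 0], "jaw": 30}, {"slide": [10, 0, 0], "dr": [0, 0, 0], "jaw": 30}, {"slide": [10, 8, 4], "dr": [0, 0, 0], "jaw": 30}, {"slide": [10, 16, 8], "dr": [0, 0, 0], "jaw": 30}, {"slide": [10, 24, 11], "dr": [0, 0, 0], "jaw": 30}, {"slide": [10, 30, 14], "dr": [0, 0, 0], "jaw": 30}, {"slide": [10, 30, 14], "dr": [0, 0, 0], "jaw": 30}]}}

```text
clock: 14.25
position: [548.0, 196.4, 104.1]
ee_rot: [0.686, -0.17, 0.687, 0.17]
contact_force: [0.6, 0.4, -0.9]
gripper_width: 49.2
grasp_force: 65.3
```

```bash
python3 - <<'E'
from plan import *
show(); p=st()['position']; r=R.from_quat(st()['ee_rot'])
track(st()['joints'],[(np.array([*p[:2],z]),r) for z in(92,62,180)])
E
```

```text
t 14.25 p [548.  196.4 104.1] j [ 0.75  0.81 -1.04  1.89 -1.66 -1.84] F [ 0.6  0.4 -0.9] w 49.2 g 65.3
axes y,z [[-0.466, -0.885, -0.0], [0.885, -0.466, 0.002]]
ok [548. 196.  92.] j [ 0.75  0.84 -1.04  1.89 -1.67 -1.86] W [213. 200. 137.] F [285. 335.  92.]
ok [548. 196.  62.] j [ 0.76  0.9  -1.03  1.88 -1.69 -1.91] W [214. 202. 115.] F [285. 335.  62.]
ok [548. 196. 180.] j [ 0.75  0.63 -1.05  1.91 -1.61 -1.68] W [211. 195. 197.] F [285. 335. 180.]
```

Emit:
{"op": "step_arm", "data": {"motion": [{"slide": [-5, 0, 0], "dr": [0, 0, 0], "jaw": 30}, {"slide": [-10, 0, 0], "dr": [0, 0, 0], "jaw": 30}, {"slide": [-10, 0, 0], "dr": [0, 0, 0], "jaw": 70}, {"slide": [-10, 0, 0], "dr": [0, 0, 0], "jaw": 70}, {"slide": [-10, 0, 0], "dr": [0, 0, 0], "jaw": 70}, {"slide": [-22, 0, 0], "dr": [0, 0, 0], "jaw": 70}, {"slide": [-34, 0, 0], "dr": [0, 0, 0], "jaw": 70}, {"slide": [-42, 0, 0], "dr": [0, 0, 0], "jaw": 70}]}}

```text
clock: 15.25
position: [548.0, 197.2, 60.9]
ee_rot: [0.686, -0.169, 0.687, 0.17]
contact_force: [0.7, -0.9, -2.3]
gripper_width: 70.2
grasp_force: 0.0
```

Emit:
{"op": "step_arm", "data": {"motion": [{"slide": [0, 0, 0], "dr": [0, 0, 0], "jaw": 30}, {"slide": [0, 0, 0], "dr": [0, 0, 0], "jaw": 30}, {"slide": [0, 0, 0], "dr": [0, 0, 0], "jaw": 30}, {"slide": [0, 0, 0], "dr": [0, 0, 0], "jaw": 30}, {"slide": [0, 0, 0], "dr": [0, 0, 0], "jaw": 30}, {"slide": [10, 0, 0], "dr": [0, 0, 0], "jaw": 30}, {"slide": [50, 0, 0], "dr": [0, 0, 0], "jaw": 30}, {"slide": [100, 0, 0], "dr": [0, 0, 0], "jaw": 30}]}}

```text
clock: 16.25
position: [547.7, 197.2, 162.9]
ee_rot: [0.686, -0.169, 0.687, 0.17]
contact_force: [0.5, 0.1, -0.3]
gripper_width: 49.4
grasp_force: 65.8
```

```bash
python3 - <<'E'
from plan import *
show(); s=st();p=s['position']; r=R.from_quat(s['ee_rot']);q=np.array([*p[:2],170])
t,rr=hz(15,-82,170,-40); 
j=track(s['joints'],[(q,r*R.from_euler('z',-90,degrees=True)),(q,horiz(PA-25,1)),(t,rr),hz(15,-82,79,-40),(t,rr)])
go(q,r*R.from_euler('z',-90,degrees=True))
E
```

```text
t 16.25 p [547.7 197.2 162.9] j [ 0.75  0.67 -1.05  1.91 -1.62 -1.71] F [ 0.5  0.1 -0.3] w 49.4 g 65.8
axes y,z [[-0.465, -0.885, 0.002], [0.885, -0.465, 0.001]]
ok [548. 197. 170.] j [ 0.75  0.66 -1.05  1.91 -1.62 -0.13] W [210. 195. 190.] F [284. 336. 170.]
ok [548. 197. 170.] j [ 0.75  0.66 -1.05  1.9  -1.62  1.44] W [210. 196. 190.] F [284. 336. 170.]
ok [614.  66. 170.] j [ 0.49  0.68 -0.96  1.91 -1.59  1.51] W [287. 151. 180.] F [395. 268. 170.]
ok [614.  66.  79.] j [ 0.49  0.87 -0.95  1.89 -1.65  1.34] W [290. 154. 116.] F [395. 268.  79.]
ok [614.  66. 170.] j [ 0.49  0.68 -0.96  1.91 -1.59  1.51] W [287. 151. 180.] F [395. 268. 170.]
slide [7.1 0.  0. ] dr [  0.     0.   -11.25]
```

Emit:
{"op": "step_arm", "data": {"motion": [{"slide": [7, 0, 0], "dr": [0, 0, -1.3], "jaw": 30}, {"slide": [7, 0, 0], "dr": [0, 0, -2.6], "jaw": 30}, {"slide": [7, 0, 0], "dr": [0, 0, -3.9], "jaw": 30}, {"slide": [7, 0, 0], "dr": [0, 0, -5.2], "jaw": 30}, {"slide": [7, 0, 0], "dr": [0, 0, -6.5], "jaw": 30}, {"slide": [7, 0, 0], "dr": [0, 0, -7.8], "jaw": 30}, {"slide": [7, 0, 0], "dr": [0, 0, -9.1], "jaw": 30}, {"slide": [7, 0, 0], "dr": [0, 0, -10.4], "jaw": 30}]}}

```text
clock: 17.25
position: [547.6, 197.1, 170.0]
ee_rot: [0.624, 0.33, 0.4, 0.584]
contact_force: [-0.5, 0.1, -0.7]
gripper_width: 49.2
grasp_force: 66.0
```

Emit:
{"op": "step_arm", "data": {"motion": [{"slide": [0, 0, 0], "dr": [0, 0, -1.3], "jaw": 30}, {"slide": [0, 0, 0], "dr": [0, 0, -2.6], "jaw": 30}, {"slide": [0, 0, 0], "dr": [0, 0, -3.9], "jaw": 30}, {"slide": [0, 0, 0], "dr": [0, 0, -5.2], "jaw": 30}, {"slide": [0, 0, 0], "dr": [0, 0, -6.5], "jaw": 30}, {"slide": [0, 0, 0], "dr": [0, 0, -7.8], "jaw": 30}, {"slide": [0, 0, 0], "dr": [0, 0, -9.1], "jaw": 30}, {"slide": [0, 0, 0], "dr": [0, 0, -10.4], "jaw": 30}]}}

```text
clock: 18.25
position: [547.6, 197.0, 170.0]
ee_rot: [0.248, 0.662, -0.089, 0.702]
contact_force: [0.3, -0.6, 0.1]
gripper_width: 49.4
grasp_force: 66.1
```

```bash
python3 - <<'E'
from plan import *
show(); t,rr=hz(15,-82,110,-40);go(t,rr);track(st()['joints'],[(t,rr)])
E
```

```text
t 18.25 p [547.6 197.  170. ] j [ 0.75  0.66 -1.05  1.91 -1.62  1.21] F [ 0.3 -0.6  0.1] w 49.4 g 66.1
axes y,z [[0.452, 0.862, 0.23], [0.885, -0.465, 0.002]]
slide [ 38.9 -97.  119.3] dr [ 1.88 -0.2  -1.66]
ok [614.  66. 110.] j [ 0.49  0.8  -0.96  1.9  -1.63  1.39] W [288. 153. 139.] F [395. 268. 110.]
```

Emit:
{"op": "step_arm", "data": {"motion": [{"slide": [0, -10, 10], "dr": [0, 0, -1], "jaw": 30}, {"slide": [0, -25, 30], "dr": [0.3, 0, -1.66], "jaw": 30}, {"slide": [5, -45, 55], "dr": [0.7, -0.1, -1.66], "jaw": 30}, {"slide": [15, -65, 80], "dr": [1.2, -0.1, -1.66], "jaw": 30}, {"slide": [28, -85, 105], "dr": [1.6, -0.2, -1.66], "jaw": 30}, {"slide": [39, -97, 119], "dr": [1.88, -0.2, -1.66], "jaw": 30}, {"slide": [39, -97, 119], "dr": [1.88, -0.2, -1.66], "jaw": 30}, {"slide": [39, -97, 119], "dr": [1.88, -0.2, -1.66], "jaw": 30}]}}

```text
clock: 19.25
position: [613.3, 67.2, 109.2]
ee_rot: [0.259, 0.659, -0.256, 0.658]
contact_force: [-0.4, -0.1, -0.4]
gripper_width: 49.3
grasp_force: 66.1
```

```bash
python3 - <<'E'
from plan import *
show(); t,rr=hz(15,-82,79.5,-40);go(t,rr)
E
```

```text
t 19.25 p [613.3  67.2 109.2] j [ 0.49  0.8  -0.96  1.9  -1.63  1.38] F [-0.4 -0.1 -0.4] w 49.3 g 66.1
axes y,z [[0.678, 0.735, 0.005], [0.735, -0.678, -0.002]]
slide [29.6 -1.   1.2] dr [ 0.02 -0.02 -0.03]
```

Emit:
{"op": "step_arm", "data": {"motion": [{"slide": [10, 0, 0], "dr": [0, 0, -0.03], "jaw": 30}, {"slide": [18, 0, 0], "dr": [0, 0, -0.03], "jaw": 30}, {"slide": [24, 0, 0], "dr": [0, 0, -0.03], "jaw": 30}, {"slide": [28, 0, 0], "dr": [0, 0, -0.03], "jaw": 30}, {"slide": [29.5, 0, 0], "dr": [0, 0, -0.03], "jaw": 30}, {"slide": [29.5, 0, 0], "dr": [0, 0, -0.03], "jaw": 30}, {"slide": [29.5, 0, 0], "dr": [0, 0, -0.03], "jaw": 30}, {"slide": [29.5, 0, 0], "dr": [0, 0, -0.03], "jaw": 30}]}}

```text
clock: 20.25
position: [613.8, 66.7, 79.4]
ee_rot: [0.259, 0.659, -0.257, 0.658]
contact_force: [0.1, 0.6, -0.1]
gripper_width: 49.2
grasp_force: 66.2
```

Emit:
{"op": "step_arm", "data": {"motion": [{"slide": [0, 0, 0], "dr": [0, 0, 0], "jaw": 65}, {"slide": [0, 0, 0], "dr": [0, 0, 0], "jaw": 65}, {"slide": [0, 0, 0], "dr": [0, 0, 0], "jaw": 65}, {"slide": [-5, 0, 0], "dr": [0, 0, 0], "jaw": 65}, {"slide": [-30, 0, 0], "dr": [0, 0, 0], "jaw": 65}, {"slide": [-60, 0, 0], "dr": [0, 0, 0], "jaw": 65}, {"slide": [-90, 0, 0], "dr": [0, 0, 0], "jaw": 75}, {"slide": [-120, 0, 0], "dr": [0, 0, 0], "jaw": 80}]}}

```text
clock: 21.25
position: [613.7, 66.3, 200.5]
ee_rot: [0.259, 0.659, -0.258, 0.658]
contact_force: [0.1, 0.5, -1.2]
gripper_width: 80.0
grasp_force: 0.0
```

```bash
python3 - <<'E'
from plan import *
show(); im=snap('scene','s3.png');t2=snap('top','t3.png')
c=np.zeros((560,780,3),np.uint8);c[:,:390]=cv2.resize(im[160:363,130:271],(390,560));c[:,390:]=cv2.resize(t2[100:315,230:450][:, :220],(390,560));cv2.imwrite('pics/c3.png',c)
for n in('scene','top'): print(n,proj(n,[*pl(15,-82),105]))
# plan back to tool-down above cup3
s=st();U=np.array
for yaw in(79.2,-10.8,169.2):
  print(yaw);track(s['joints'],[(U([540,120,210]),horiz(PA-50,1,-50)),(U([500,0,230]),down(PA-50+90)),(U([429,-347,150]),down(yaw))],16)
E
```

```text
t 21.25 p [613.7  66.3 200.5] j [ 0.49  0.61 -0.96  1.91 -1.57  1.57] F [ 0.1  0.5 -1.2] w 80.0 g 0.0
axes y,z [[0.68, 0.734, 0.001], [0.734, -0.68, -0.002]]
scene [312.03585946 218.60822593]
top [263.09389137 171.68955559]
79.2
ok [540 120 210] j [ 0.77  0.26 -0.68  0.89 -0.96  2.36] W [282. 274. 365.] F [424. 272. 438.]
FAIL at 11 [512.  38. 224.] [ 0.54  0.15 -0.48  0.33 -0.93  3.05]
-10.8
ok [540 120 210] j [ 0.77  0.26 -0.68  0.89 -0.96  2.36] W [282. 274. 365.] F [424. 272. 438.]
FAIL at 11 [512.  38. 224.] [ 0.54  0.15 -0.48  0.33 -0.93  3.05]
169.2
ok [540 120 210] j [ 0.77  0.26 -0.68  0.89 -0.96  2.36] W [282. 274. 365.] F [424. 272. 438.]
FAIL at 11 [512.  38. 224.] [ 0.54  0.15 -0.48  0.33 -0.93  3.05]
```

View pics/c3.png

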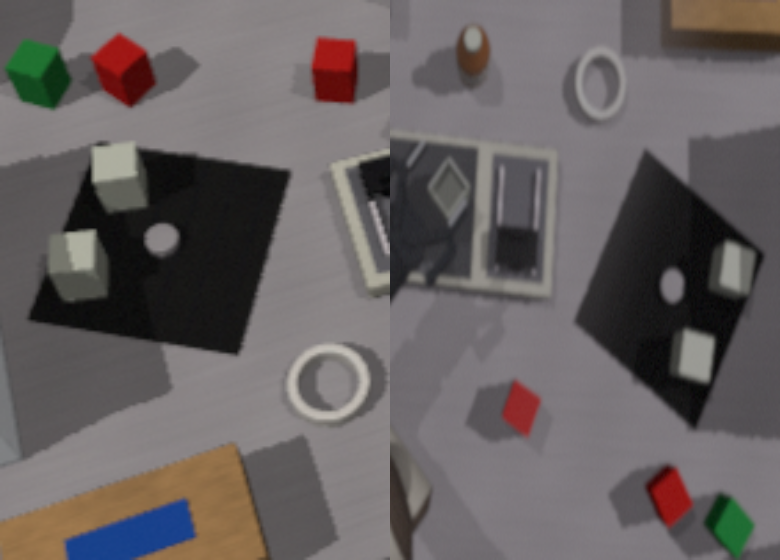

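Cup 1 stands mouth-up on the plate, with its open square visible at crop (449,190). Cups 2 and 3 haven't moved.

```bash
python3 - <<'E'
from plan import *
s=st();U=np.array; r0=R.from_quat(s['ee_rot']);p=s['position']
A=U([480,20,240]);C=U([429,-347,120])
for nm,w in (('direct',[(A,down(160)),(C,down(169.2))]),('r60',[(U([560,110,215]),r0*R.from_euler('z',60,degrees=True)),(A,down(160)),(C,down(169.2))]),('r100',[(U([560,110,215]),r0*R.from_euler('z',100,degrees=True)),(A,down(160)),(C,down(169.2))])):
  print(nm);track(s['joints'],w,20)
go(A,down(160))
# refine cup3/cup2 now (top faces) in new top image
g=cv2.cvtColor(cv2.imread('pics/t3.png'),cv2.COLOR_BGR2GRAY);m=((g>130)*255).astype(np.uint8);m[:, :345]=0;m[:165]=0;m[255:]=0;m[:,440:]=0
for k in cv2.findContours(m,0,2)[0]:
    if cv2.contourArea(k)>60:
      r=cv2.minAreaRect(k);Q=np.array([onz('top',*q,74)[:2] for q in cv2.boxPoints(r)]);e=Q[1]-Q[0];print(np.round(r[0],1),Q.mean(0).round(1),np.linalg.norm(e).round(1),np.linalg.norm(Q[2]-Q[1]).round(1),np.degrees(np.arctan2(e[1],e[0])).round(1)%90)
E
```

```text
direct
FAIL at 2 [600.  62. 207.] [ 0.43  0.56 -1.01  2.04 -1.51  1.65]
r60
ok [560 110 215] j [ 0.7   0.57 -1.    1.7  -1.57  0.52] W [233. 195. 215.] F [342. 312. 215.]
FAIL at 1 [556. 106. 216.] [ 0.7   0.57 -1.    1.7  -1.57  0.52]
r100
ok [560 110 215] j [ 0.7   0.57 -1.    1.7  -1.57 -0.18] W [233. 195. 215.] F [342. 312. 215.]
ok [480  20 240] j [ 0.38  0.13 -0.32 -0.   -1.12 -0.73] W [421. 168. 538.] F [480.  20. 538.]
ok [ 429 -347  120] j [-0.39  0.37 -0.32  0.   -0.88  0.2 ] W [ 489. -199.  418.] F [ 429. -347.  418.]
slide [ -37.9 -124.8  -66.6] dr [-10.71   7.16 -10.74]
[402.3 236.3] [ 429.2 -347. ] 48.1 47.9 79.2
[421.5 202. ] [ 533.7 -403.8] 27.1 48.3 1.7999999999999972
```

Emit:
{"op": "step_arm", "data": {"motion": [{"slide": [-14, 0, -10], "dr": [0, 0, 1.3], "jaw": 80}, {"slide": [-14, -4, -25], "dr": [0, 0, 2.6], "jaw": 80}, {"slide": [-14, -4, -40], "dr": [0, 0, 3.9], "jaw": 80}, {"slide": [-14, -4, -55], "dr": [0, 0, 5.2], "jaw": 80}, {"slide": [-14, -4, -69], "dr": [0, 0, 6.5], "jaw": 80}, {"slide": [-14, -4, -69], "dr": [0, 0, 7.8], "jaw": 80}, {"slide": [-14, -4, -69], "dr": [0, 0, 9.1], "jaw": 80}, {"slide": [-14, -4, -69], "dr": [0, 0, 10.4], "jaw": 80}]}}

```text
clock: 22.35
position: [560.4, 110.4, 212.9]
ee_rot: [0.632, 0.32, 0.246, 0.662]
contact_force: [0.2, -0.3, 0.5]
gripper_width: 80.0
grasp_force: 0.0
```

```bash
python3 - <<'E'
from plan import *
show();A=np.array([480,20,240]);track(st()['joints'],[(A,down(160))],20);go(A,down(160))
E
```

```text
t 22.35 p [560.4 110.4 212.9] j [ 0.7   0.57 -1.    1.7  -1.57  0.11] F [ 0.2 -0.3  0.5] w 80.0 g 0.0
axes y,z [[0.078, 0.081, 0.994], [0.734, -0.679, -0.002]]
ok [480  20 240] j [ 0.38  0.13 -0.32 -0.   -1.12 -0.73] W [421. 168. 538.] F [480.  20. 538.]
slide [-123.2   13.3    2.4] dr [  3.77 -14.46  14.83]
```

Emit:
{"op": "step_arm", "data": {"motion": [{"slide": [-8, 1, 0], "dr": [0.23, -0.9, 0.93], "jaw": 80}, {"slide": [-15, 2, 0], "dr": [0.47, -1.8, 1.85], "jaw": 80}, {"slide": [-23, 2, 0], "dr": [0.7, -2.7, 2.78], "jaw": 80}, {"slide": [-31, 3, 1], "dr": [0.94, -3.6, 3.7], "jaw": 80}, {"slide": [-38, 4, 1], "dr": [1.17, -4.5, 4.63], "jaw": 80}, {"slide": [-46, 5, 1], "dr": [1.4, -5.4, 5.55], "jaw": 80}, {"slide": [-54, 6, 1], "dr": [1.64, -6.3, 6.48], "jaw": 80}, {"slide": [-62, 7, 1], "dr": [1.88, -7.2, 7.4], "jaw": 80}]}}

```text
clock: 23.35
position: [519.7, 65.2, 226.9]
ee_rot: [0.812, -0.336, 0.165, 0.449]
contact_force: [0.2, -0.8, 0.1]
gripper_width: 80.2
grasp_force: 0.0
```

```bash
python3 - <<'E'
from plan import *
show();A=np.array([480,20,240]);track(st()['joints'],[(A,down(160))],20);go(A,down(160))
E
```

```text
t 23.35 p [519.7  65.2 226.9] j [ 0.75  0.49 -0.41  0.64 -1.52 -0.29] F [ 0.2 -0.8  0.1] w 80.2 g 0.0
axes y,z [[-0.693, -0.372, 0.617], [-0.033, -0.839, -0.543]]
ok [480  20 240] j [ 0.38  0.13 -0.32 -0.   -1.12 -0.73] W [421. 168. 538.] F [480.  20. 538.]
slide [-3.2 52.4 32.1] dr [ 1.92 -7.26  7.42]
```

Emit:
{"op": "step_arm", "data": {"motion": [{"slide": [0, 7, 4], "dr": [0.24, -0.9, 0.93], "jaw": 80}, {"slide": [-1, 13, 8], "dr": [0.48, -1.8, 1.85], "jaw": 80}, {"slide": [-1, 20, 12], "dr": [0.72, -2.7, 2.78], "jaw": 80}, {"slide": [-2, 26, 16], "dr": [0.96, -3.6, 3.7], "jaw": 80}, {"slide": [-2, 33, 20], "dr": [1.2, -4.5, 4.63], "jaw": 80}, {"slide": [-3, 39, 24], "dr": [1.44, -5.4, 5.55], "jaw": 80}, {"slide": [-3, 46, 28], "dr": [1.68, -6.3, 6.48], "jaw": 80}, {"slide": [-3, 52, 32], "dr": [1.92, -7.26, 7.42], "jaw": 80}]}}

```text
clock: 24.35
position: [480.4, 19.8, 240.4]
ee_rot: [-0.574, 0.819, -0.0, -0.0]
contact_force: [0.6, -0.7, -0.2]
gripper_width: 80.3
grasp_force: 0.0
```

Emit:
{"op": "step_arm", "data": {"motion": [{"slide": [45, -10, 0], "dr": [0, 0, 0], "jaw": 80}, {"slide": [90, -20, 0], "dr": [0, 0, -0.2], "jaw": 80}, {"slide": [135, -29, 0], "dr": [0, 0, -0.4], "jaw": 80}, {"slide": [180, -39, 0], "dr": [0, 0, -0.6], "jaw": 80}, {"slide": [225, -49, 0], "dr": [0, 0, -0.8], "jaw": 80}, {"slide": [270, -58, 30], "dr": [0, 0, -1], "jaw": 80}, {"slide": [315, -68, 60], "dr": [0, 0, -1.15], "jaw": 80}, {"slide": [362, -78, 100], "dr": [0, 0, -1.15], "jaw": 80}]}}

```text
clock: 25.35
position: [432.2, -349.0, 141.5]
ee_rot: [-0.64, 0.769, -0.001, -0.002]
contact_force: [0.3, 0.2, 0.5]
gripper_width: 79.7
grasp_force: 0.0
```

```bash
python3 - <<'E'
from plan import *
show();go([429,-347,40],down(169.2))
E
```

```text
t 25.35 p [ 432.2 -349.   141.5] j [-0.39  0.35 -0.29  0.01 -0.93  0.2 ] F [0.3 0.2 0.5] w 79.7 g 0.0
axes y,z [[-0.983, 0.181, -0.0], [-0.001, -0.004, -1.0]]
slide [ -1.8   3.5 101.5] dr [-0.   -0.03  0.04]
```

Emit:
{"op": "step_arm", "data": {"motion": [{"slide": [-2, 3, 25], "dr": [0, 0, 0], "jaw": 80}, {"slide": [-2, 3, 50], "dr": [0, 0, 0], "jaw": 80}, {"slide": [-2, 3, 75], "dr": [0, 0, 0], "jaw": 80}, {"slide": [-2, 3, 95], "dr": [0, 0, 0], "jaw": 80}, {"slide": [-2, 3, 102], "dr": [0, 0, 0], "jaw": 80}, {"slide": [-2, 3, 102], "dr": [0, 0, 0], "jaw": 30}, {"slide": [-2, 3, 102], "dr": [0, 0, 0], "jaw": 30}, {"slide": [-2, 3, 102], "dr": [0, 0, 0], "jaw": 30}]}}

```text
clock: 26.35
position: [430.2, -345.6, 41.2]
ee_rot: [-0.64, 0.769, -0.002, -0.001]
contact_force: [-0.8, 0.5, 0.3]
gripper_width: 49.1
grasp_force: 62.5
```

Emit:
{"op": "step_arm", "data": {"motion": [{"slide": [0, 0, 0], "dr": [0, 0, 0], "jaw": 30}, {"slide": [0, 0, 0], "dr": [0, 0, 0], "jaw": 30}, {"slide": [0, 0, -20], "dr": [0, 0, 0], "jaw": 30}, {"slide": [0, 0, -50], "dr": [0, 0, 0], "jaw": 30}, {"slide": [0, 0, -80], "dr": [0, 0, 0], "jaw": 30}, {"slide": [0, 0, -110], "dr": [0, 0, 0], "jaw": 30}, {"slide": [0, 0, -140], "dr": [0, 0, 0], "jaw": 30}, {"slide": [0, 0, -160], "dr": [0, 0, 0], "jaw": 30}]}}

```text
clock: 27.35
position: [430.0, -344.8, 201.4]
ee_rot: [-0.64, 0.769, -0.001, -0.002]
contact_force: [-0.6, -0.4, -0.9]
gripper_width: 49.2
grasp_force: 62.6
```

```bash
python3 - <<'E'
from plan import *
show();go([538.3,202,120],down(PA+155))
E
```

```text
t 27.35 p [ 430.  -344.8  201.4] j [-0.38  0.28 -0.22  0.   -1.06  0.19] F [-0.6 -0.4 -0.9] w 49.2 g 62.6
axes y,z [[-0.983, 0.182, -0.0], [-0.001, -0.004, -1.0]]
slide [-557.7   -7.2   79. ] dr [-0.01 -0.03  2.17]
```

Emit:
{"op": "step_arm", "data": {"motion": [{"slide": [-50, 0, 0], "dr": [0, 0, 0.2], "jaw": 30}, {"slide": [-105, -1, 0], "dr": [0, 0, 0.5], "jaw": 30}, {"slide": [-160, -2, 0], "dr": [0, 0, 0.8], "jaw": 30}, {"slide": [-215, -3, 0], "dr": [0, 0, 1.1], "jaw": 30}, {"slide": [-270, -4, 0], "dr": [0, 0, 1.4], "jaw": 30}, {"slide": [-325, -5, 0], "dr": [0, 0, 1.7], "jaw": 30}, {"slide": [-380, -6, 0], "dr": [0, 0, 2], "jaw": 30}, {"slide": [-435, -7, 0], "dr": [0, 0, 2.17], "jaw": 30}]}}

```text
clock: 28.35
position: [515.5, 83.4, 198.1]
ee_rot: [-0.516, 0.857, -0.001, -0.002]
contact_force: [0.0, -0.4, -0.6]
gripper_width: 49.2
grasp_force: 62.7
```

```bash
python3 - <<'E'
from plan import *
show();go([538.3,202,110],down(PA+155))
E
```

```text
t 28.35 p [515.5  83.4 198.1] j [ 0.47  0.24 -0.29  0.   -1.04 -0.96] F [ 0.  -0.4 -0.6] w 49.2 g 62.7
axes y,z [[-0.884, 0.467, -0.0], [-0.002, -0.004, -1.0]]
slide [-115.9   35.3   87.6] dr [-0.   -0.03 -0.  ]
```

Emit:
{"op": "step_arm", "data": {"motion": [{"slide": [-40, 12, 0], "dr": [0, -0.03, 0], "jaw": 30}, {"slide": [-80, 24, 20], "dr": [0, -0.03, 0], "jaw": 30}, {"slide": [-116, 35, 50], "dr": [0, -0.03, 0], "jaw": 30}, {"slide": [-116, 35, 75], "dr": [0, -0.03, 0], "jaw": 30}, {"slide": [-116, 35, 88], "dr": [0, -0.03, 0], "jaw": 30}, {"slide": [-116, 35, 88], "dr": [0, -0.03, 0], "jaw": 30}, {"slide": [-116, 35, 88], "dr": [0, -0.03, 0], "jaw": 30}, {"slide": [-116, 35, 88], "dr": [0, -0.03, 0], "jaw": 30}]}}

```text
clock: 29.35
position: [539.5, 200.3, 111.2]
ee_rot: [-0.516, 0.856, -0.0, 0.001]
contact_force: [-0.2, 0.0, -1.1]
gripper_width: 49.0
grasp_force: 62.7
```

```bash
python3 - <<'E'
from plan import *
show();go([538.3,202,72.5],down(PA+155))
E
```

```text
t 29.35 p [539.5 200.3 111.2] j [ 0.64  0.41 -0.28  0.   -0.88 -1.12] F [-0.2  0.  -1.1] w 49.0 g 62.7
axes y,z [[-0.884, 0.467, -0.002], [0.002, 0.001, -1.0]]
slide [-0.9  1.9 38.7] dr [-0.01  0.01 -0.  ]
```

Emit:
{"op": "step_arm", "data": {"motion": [{"slide": [-1, 2, 18], "dr": [0, 0, 0], "jaw": 30}, {"slide": [-1, 2, 32], "dr": [0, 0, 0], "jaw": 30}, {"slide": [-1, 2, 38], "dr": [0, 0, 0], "jaw": 30}, {"slide": [-1, 2, 39], "dr": [0, 0, 0], "jaw": 30}, {"slide": [-1, 2, 39], "dr": [0, 0, 0], "jaw": 30}, {"slide": [-1, 2, 39], "dr": [0, 0, 0], "jaw": 80}, {"slide": [-1, 2, 39], "dr": [0, 0, 0], "jaw": 80}, {"slide": [-1, 2, 39], "dr": [0, 0, 0], "jaw": 80}]}}

```text
clock: 30.35
position: [537.7, 202.1, 70.8]
ee_rot: [-0.516, 0.856, -0.0, 0.0]
contact_force: [-0.2, -0.1, 0.5]
gripper_width: 80.4
grasp_force: 0.0
```

Emit:
{"op": "step_arm", "data": {"motion": [{"slide": [0, 0, -20], "dr": [0, 0, 0], "jaw": 80}, {"slide": [0, 0, -60], "dr": [0, 0, 0], "jaw": 80}, {"slide": [0, 0, -110], "dr": [0, 0, 0], "jaw": 80}, {"slide": [0, -4, -115], "dr": [0.6, 0.6, -0.6], "jaw": 80}, {"slide": [0, -8, -115], "dr": [1.2, 1.2, -1.2], "jaw": 80}, {"slide": [0, -12, -115], "dr": [1.8, 1.8, -1.8], "jaw": 80}, {"slide": [0, -12, -115], "dr": [2.4, 2.4, -2.4], "jaw": 80}, {"slide": [0, -12, -115], "dr": [3, 3, -3], "jaw": 80}]}}

```text
clock: 31.35
position: [548.3, 197.1, 186.0]
ee_rot: [-0.659, 0.693, -0.283, -0.07]
contact_force: [-0.5, 0.2, -0.2]
gripper_width: 80.2
grasp_force: 0.0
```

```bash
python3 - <<'E'
from plan import *
show();go([548,197,185],horiz(PA-25,-1));track(st()['joints'],[(np.array([548,197,185.]),horiz(PA-25,-1))])
E
```

```text
t 31.35 p [548.3 197.1 186. ] j [ 0.85  0.38 -0.46  0.65 -1.05 -1.33] F [-0.5  0.2 -0.2] w 80.2 g 0.0
axes y,z [[-0.953, -0.029, -0.301], [0.277, -0.484, -0.83]]
slide [-0.4  0.6  0.8] dr [ 5.63  5.64 -5.64]
ok [548. 197. 185.] j [ 0.75  0.62 -1.05  1.91 -1.6  -1.66] W [210. 195. 200.] F [285. 336. 185.]
```

Emit:
{"op": "step_arm", "data": {"motion": [{"slide": [0, 0, 0], "dr": [0.71, 0.71, -0.71], "jaw": 80}, {"slide": [0, 0, 0], "dr": [1.42, 1.42, -1.42], "jaw": 80}, {"slide": [0, 0, 0], "dr": [2.13, 2.13, -2.13], "jaw": 80}, {"slide": [0, 0, 0], "dr": [2.84, 2.84, -2.84], "jaw": 80}, {"slide": [0, 0, 0], "dr": [3.55, 3.55, -3.55], "jaw": 80}, {"slide": [0, 0, 0], "dr": [4.26, 4.26, -4.26], "jaw": 80}, {"slide": [0, 0, 0], "dr": [4.97, 4.97, -4.97], "jaw": 80}, {"slide": [0, 0, 0], "dr": [5.63, 5.64, -5.64], "jaw": 80}]}}

```text
clock: 32.35
position: [548.0, 197.6, 185.8]
ee_rot: [0.687, -0.17, 0.686, 0.17]
contact_force: [0.6, -0.7, -0.8]
gripper_width: 79.8
grasp_force: 0.0
```

```bash
python3 - <<'E'
from plan import *
show();go([548,197,61.5],horiz(PA-25,-1))
E
```

```text
t 32.35 p [548.  197.6 185.8] j [ 0.75  0.62 -1.05  1.91 -1.6  -1.66] F [ 0.6 -0.7 -0.8] w 79.8 g 0.0
axes y,z [[-0.466, -0.885, -0.0], [0.885, -0.466, -0.001]]
slide [-124.3    0.5    0.4] dr [-0.01  0.01 -0.  ]
```

Perfect alignment, so now descend, grip, lift and roll.

Emit:
{"op": "step_arm", "data": {"motion": [{"slide": [-20, 0, 0], "dr": [0, 0, 0], "jaw": 80}, {"slide": [-45, 0, 0], "dr": [0, 0, 0], "jaw": 80}, {"slide": [-70, 0, 0], "dr": [0, 0, 0], "jaw": 80}, {"slide": [-95, 0, 0], "dr": [0, 0, 0], "jaw": 80}, {"slide": [-115, 0, 0], "dr": [0, 0, 0], "jaw": 80}, {"slide": [-124, 0, 0], "dr": [0, 0, 0], "jaw": 80}, {"slide": [-124, 0, 0], "dr": [0, 0, 0], "jaw": 80}, {"slide": [-124, 0, 0], "dr": [0, 0, 0], "jaw": 30}]}}

```text
clock: 33.35
position: [548.0, 197.1, 62.6]
ee_rot: [0.687, -0.173, 0.685, 0.17]
contact_force: [-0.1, -0.4, 0.2]
gripper_width: 63.8
grasp_force: 0.0
```

Emit:
{"op": "step_arm", "data": {"motion": [{"slide": [0, 0, 0], "dr": [0, 0, 0], "jaw": 30}, {"slide": [0, 0, 0], "dr": [0, 0, 0], "jaw": 30}, {"slide": [0, 0, 0], "dr": [0, 0, 0], "jaw": 30}, {"slide": [0, 0, 0], "dr": [0, 0, 0], "jaw": 30}, {"slide": [0, 0, 0], "dr": [0, 0, 0], "jaw": 30}, {"slide": [10, 0, 0], "dr": [0, 0, 0], "jaw": 30}, {"slide": [55, 0, 0], "dr": [0, 0, 0], "jaw": 30}, {"slide": [108, 0, 0], "dr": [0, 0, 0], "jaw": 30}]}}

```text
clock: 34.35
position: [548.0, 196.6, 169.5]
ee_rot: [0.688, -0.171, 0.684, 0.171]
contact_force: [0.7, 0.4, -0.3]
gripper_width: 49.0
grasp_force: 65.9
```

Emit:
{"op": "step_arm", "data": {"motion": [{"slide": [0, 0, 0], "dr": [0, 0, -1.3], "jaw": 30}, {"slide": [0, 0, 0], "dr": [0, 0, -2.6], "jaw": 30}, {"slide": [0, 0, 0], "dr": [0, 0, -3.9], "jaw": 30}, {"slide": [0, 0, 0], "dr": [0, 0, -5.2], "jaw": 30}, {"slide": [0, 0, 0], "dr": [0, 0, -6.5], "jaw": 30}, {"slide": [0, 0, 0], "dr": [0, 0, -7.8], "jaw": 30}, {"slide": [0, 0, 0], "dr": [0, 0, -9.1], "jaw": 30}, {"slide": [0, 0, 0], "dr": [0, 0, -10.4], "jaw": 30}]}}

```text
clock: 35.35
position: [547.9, 196.5, 169.4]
ee_rot: [0.628, 0.33, 0.397, 0.583]
contact_force: [0.3, 0.0, -0.9]
gripper_width: 49.1
grasp_force: 65.6
```

Emit:
{"op": "step_arm", "data": {"motion": [{"slide": [0, 0, 0], "dr": [0, 0, -1.3], "jaw": 30}, {"slide": [0, 0, 0], "dr": [0, 0, -2.6], "jaw": 30}, {"slide": [0, 0, 0], "dr": [0, 0, -3.9], "jaw": 30}, {"slide": [0, 0, 0], "dr": [0, 0, -5.2], "jaw": 30}, {"slide": [0, 0, 0], "dr": [0, 0, -6.5], "jaw": 30}, {"slide": [0, 0, 0], "dr": [0, 0, -7.8], "jaw": 30}, {"slide": [0, 0, 0], "dr": [0, 0, -9.1], "jaw": 30}, {"slide": [0, 0, 0], "dr": [0, 0, -10.4], "jaw": 30}]}}

```text
clock: 36.35
position: [547.9, 196.5, 169.5]
ee_rot: [0.251, 0.663, -0.09, 0.699]
contact_force: [0.1, 0.2, -0.8]
gripper_width: 49.2
grasp_force: 65.7
```

```bash
python3 - <<'E'
from plan import *
show(); t,rr=hz(15,2,130,-40);go(t,rr);track(st()['joints'],[(t,rr),hz(15,2,79,-40)])
E
```

```text
t 36.35 p [547.9 196.5 169.5] j [ 0.75  0.65 -1.05  1.9  -1.61  1.21] F [ 0.1  0.2 -0.8] w 49.2 g 65.7
axes y,z [[0.458, 0.858, 0.231], [0.883, -0.47, -0.005]]
slide [ 36.  -17.2  83.8] dr [ 1.84 -0.25 -1.66]
ok [618. 150. 130.] j [ 0.68  0.78 -0.85  1.71 -1.58  1.51] W [291. 235. 139.] F [399. 352. 130.]
ok [618. 150.  79.] j [ 0.68  0.88 -0.83  1.71 -1.59  1.43] W [292. 236. 102.] F [399. 352.  79.]
```

```bash
python3 - <<'E'
from plan import *
B=np.array([375,446])
for x,y in((30,3),(20,5)):
  for az in(-28,-32,-36):
    t,rr=hz(x,y,130,az);t2,_=hz(x,y,78,az)
    print(x,y,az);j=track(st()['joints'],[(t,rr),(t2,rr)])
    if j is not None: print('dist F-bowl',np.linalg.norm(FK(j,True)[4][:2]-B).round())
t,rr=hz(30,3,130,-32);go(t,rr)
E
```

```text
30 3 -28
FAIL at 10 [620. 159. 137.] [ 0.57  0.74 -0.96  2.05 -1.63  1.4 ]
30 3 -32
ok [634. 151. 130.] j [ 0.57  0.77 -0.89  1.96 -1.61  1.48] W [298. 191. 144.] F [389. 321. 130.]
ok [634. 151.  78.] j [ 0.57  0.88 -0.88  1.96 -1.64  1.39] W [300. 192. 106.] F [389. 321.  78.]
dist F-bowl 126.0
30 3 -36
ok [633. 151. 130.] j [ 0.62  0.78 -0.86  1.85 -1.59  1.5 ] W [301. 213. 141.] F [401. 337. 130.]
ok [633. 151.  78.] j [ 0.62  0.88 -0.84  1.84 -1.61  1.42] W [302. 214. 102.] F [401. 337.  78.]
dist F-bowl 112.0
20 5 -28
FAIL at 11 [618. 158. 133.] [ 0.57  0.75 -0.96  2.04 -1.63  1.41]
20 5 -32
ok [624. 154. 130.] j [ 0.59  0.77 -0.91  1.94 -1.61  1.47] W [289. 193. 146.] F [380. 324. 130.]
ok [624. 154.  78.] j [ 0.59  0.88 -0.9   1.93 -1.64  1.38] W [290. 195. 108.] F [380. 324.  78.]
dist F-bowl 122.0
20 5 -36
ok [623. 153. 130.] j [ 0.64  0.78 -0.87  1.83 -1.59  1.49] W [292. 216. 142.] F [392. 340. 130.]
ok [623. 153.  78.] j [ 0.64  0.88 -0.86  1.82 -1.61  1.41] W [293. 217. 104.] F [392. 340.  78.]
dist F-bowl 107.0
slide [38.  -8.6 97.2] dr [ 0.84 -0.14 -1.67]
```

Emit:
{"op": "step_arm", "data": {"motion": [{"slide": [0, 0, 0], "dr": [0, 0, -1], "jaw": 30}, {"slide": [0, 0, 15], "dr": [0, 0, -1.67], "jaw": 30}, {"slide": [5, -2, 40], "dr": [0.3, 0, -1.67], "jaw": 30}, {"slide": [15, -5, 65], "dr": [0.6, -0.1, -1.67], "jaw": 30}, {"slide": [28, -8, 88], "dr": [0.84, -0.14, -1.67], "jaw": 30}, {"slide": [38, -9, 97], "dr": [0.84, -0.14, -1.67], "jaw": 30}, {"slide": [38, -9, 97], "dr": [0.84, -0.14, -1.67], "jaw": 30}, {"slide": [38, -9, 97], "dr": [0.84, -0.14, -1.67], "jaw": 30}]}}

```text
clock: 37.35
position: [633.1, 151.5, 130.6]
ee_rot: [0.213, 0.674, -0.21, 0.676]
contact_force: [-0.4, 1.0, -0.0]
gripper_width: 49.4
grasp_force: 65.9
```

```bash
python3 - <<'E'
from plan import *
show(); t,rr=hz(30,3,78,-32);go(t,rr)
E
```

```text
t 37.35 p [633.1 151.5 130.6] j [ 0.57  0.77 -0.89  1.96 -1.61  1.47] F [-0.4  1.  -0. ] w 49.4 g 65.9
axes y,z [[0.57, 0.821, 0.005], [0.821, -0.57, 0.001]]
slide [52.6 -0.1  0.6] dr [ 0.01  0.01 -0.04]
```

Emit:
{"op": "step_arm", "data": {"motion": [{"slide": [15, 0, 0], "dr": [0, 0, -0.04], "jaw": 30}, {"slide": [30, 0, 0], "dr": [0, 0, -0.04], "jaw": 30}, {"slide": [42, 0, 0], "dr": [0, 0, -0.04], "jaw": 30}, {"slide": [48, 0, 0], "dr": [0, 0, -0.04], "jaw": 30}, {"slide": [51, 0, 0], "dr": [0, 0, -0.04], "jaw": 30}, {"slide": [52.5, 0, 0], "dr": [0, 0, -0.04], "jaw": 30}, {"slide": [52.5, 0, 0], "dr": [0, 0, -0.04], "jaw": 30}, {"slide": [52.5, 0, 0], "dr": [0, 0, -0.04], "jaw": 30}]}}

```text
clock: 38.35
position: [633.7, 150.9, 79.0]
ee_rot: [0.212, 0.674, -0.212, 0.675]
contact_force: [-0.1, -0.5, -0.0]
gripper_width: 49.3
grasp_force: 65.9
```

Emit:
{"op": "step_arm", "data": {"motion": [{"slide": [0, 0, 0], "dr": [0, 0, 0], "jaw": 60}, {"slide": [0, 0, 0], "dr": [0, 0, 0], "jaw": 60}, {"slide": [0, 0, 0], "dr": [0, 0, 0], "jaw": 60}, {"slide": [-5, 0, 0], "dr": [0, 0, 0], "jaw": 60}, {"slide": [-30, 0, 0], "dr": [0, 0, 0], "jaw": 60}, {"slide": [-60, 0, 0], "dr": [0, 0, 0], "jaw": 60}, {"slide": [-95, 0, 0], "dr": [0, 0, 0], "jaw": 75}, {"slide": [-125, 0, 0], "dr": [0, 0, 0], "jaw": 80}]}}

```text
clock: 39.35
position: [634.8, 153.3, 203.8]
ee_rot: [0.211, 0.673, -0.211, 0.676]
contact_force: [-0.1, 1.2, 0.3]
gripper_width: 80.1
grasp_force: 0.0
```

```bash
python3 - <<'E'
from plan import *
show(); s=st();U=np.array;p=s['position'];r0=R.from_quat(s['ee_rot'])
im=snap('scene','s4.png');t2=snap('top','t4.png')
c=np.zeros((560,780,3),np.uint8);c[:,:390]=cv2.resize(im[150:352,220:361],(390,560));c[:,390:]=cv2.resize(t2[130:270,200:450],(390,560));cv2.imwrite('pics/c4.png',c)
track(s['joints'],[(U([560,110,215]),r0*R.from_euler('z',95,degrees=True)),(U([480,20,240]),down(160)),(U([500,-200,220]),down(150)),(U([530,-410,140]),down(103.)),(U([530,-410,140]),down(193.))],16)
go([560,110,215],r0*R.from_euler('z',95,degrees=True))
g=cv2.cvtColor(t2,cv2.COLOR_BGR2GRAY);m=((g>85)*255).astype(np.uint8);m[:, :405]=0;m[:185]=0;m[222:]=0;m[:,440:]=0
E
```

```text
t 39.35 p [634.8 153.3 203.8] j [ 0.57  0.63 -0.89  1.96 -1.56  1.62] F [-0.1  1.2  0.3] w 80.1 g 0.0
axes y,z [[0.57, 0.822, 0.001], [0.822, -0.57, 0.004]]
FAIL at 16 [560. 110. 215.] [ 0.58  0.55 -1.07  1.95 -1.59 -0.03]
slide [ -9.4 -78.4 -36.8] dr [1.000e-02 1.000e-02 1.184e+01]
```

View pics/c4.png

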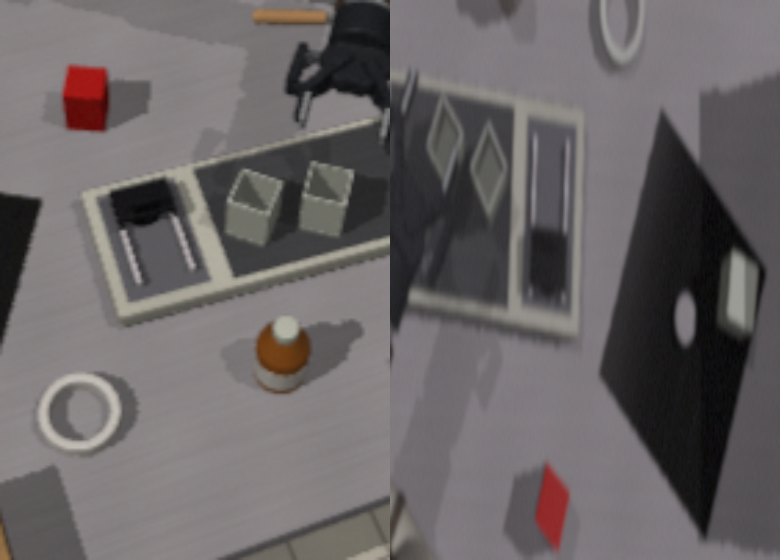

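Both cups stand mouth-up, at crop (253,205) and (327,197). The third is still on the mat at about top px (425,203).

```bash
python3 - <<'E'
from plan import *
s=st();U=np.array;r0=R.from_quat(s['ee_rot']);q=r0*R.from_euler('z',95,degrees=True)
track(s['joints'],[(U([600,130,215]),q),(U([480,20,240]),down(160)),(U([500,-200,220]),down(150)),(U([530,-412,140]),down(103.)),(U([530,-412,140]),down(193.))],16)
go([600,130,215],q)
print('scene est',onz('scene',158.2,250.4,74),'top est',onz('top',425.5,203,74))
im=cv2.imread('pics/t4.png');g=cv2.cvtColor(im,cv2.COLOR_BGR2GRAY);print(g[190:219:2,408:440:2])
E
```

```text
ok [600 130 215] j [ 0.57  0.58 -0.98  1.97 -1.57 -0.08] W [264. 168. 212.] F [355. 300. 213.]
ok [480  20 240] j [ 0.38  0.13 -0.32 -0.   -1.12 -0.73] W [421. 168. 538.] F [480.  20. 538.]
ok [ 500 -200  220] j [-0.08  0.25 -0.22  0.   -1.1  -0.44] W [513. -41. 518.] F [ 500. -200.  518.]
ok [ 530 -412  140] j [-0.42  0.53  0.01  0.   -1.05 -0.92] W [ 595. -266.  438.] F [ 530. -412.  438.]
ok [ 530 -412  140] j [-0.42  0.53  0.01  0.   -1.05  0.65] W [ 595. -266.  438.] F [ 530. -412.  438.]
slide [ -9.  -39.1 -15.4] dr [ 0.    0.   11.88]
scene est [ 533.501285   -409.15843816   74.        ] top est [ 531.00850315 -415.86993988   74.        ]
[[  9  10   7   9  15  12  15  15  14  15  36  66  78  82  83  82]
 [ 14  14  14   9  16  42  77  63  46  23  13  25  44  68  82  83]
 [ 18  16  20  38  48  88 143 144 132 110  66  41  27  32  57  74]
 [ 14  13  39  60  62 107 152 154 153 147 110 101  93  76  35  38]
 [ 17  18  52  62  65 127 153 155 154 148 113 108 109 102  48  11]
 [ 12  24  57  64  68 134 155 155 155 148 113 108 109  96  33  21]
 [ 13  29  60  64  79 142 155 155 154 148 114 109 107  86  25  42]
 [ 10  34  63  64  94 148 155 156 154 149 112 109 107  73  26  72]
 [ 17  47  62  63 113 152 155 154 155 148 113 108 104  60  48  80]
 [ 16  54  63  64 113 146 152 155 155 149 113 109 101  49  72  85]
 [ 20  49  58  61  69  89 105 123 138 141 112 108  96  60  78  86]
 [ 17  17  30  35  46  50  57  61  71  86  79  88  77  68  84  86]
 [ 13   9  13   9  15  19  23  33  42  34  28  29  56  75  84  87]
 [ 19  14  11  15  15   7   7   7  12  15  11  42  68  77  84  88]
 [ 12  13  12  11  12  13  13   7   7  14  21  61  72  82  86  87]]
```

Emit:
{"op": "step_arm", "data": {"motion": [{"slide": [-9, -5, -2], "dr": [0, 0, 1.3], "jaw": 80}, {"slide": [-9, -10, -4], "dr": [0, 0, 2.6], "jaw": 80}, {"slide": [-9, -15, -6], "dr": [0, 0, 3.9], "jaw": 80}, {"slide": [-9, -20, -8], "dr": [0, 0, 5.2], "jaw": 80}, {"slide": [-9, -25, -10], "dr": [0, 0, 6.5], "jaw": 80}, {"slide": [-9, -30, -12], "dr": [0, 0, 7.8], "jaw": 80}, {"slide": [-9, -35, -14], "dr": [0, 0, 9.1], "jaw": 80}, {"slide": [-9, -39, -15], "dr": [0, 0, 10.4], "jaw": 80}]}}

```text
clock: 40.45
position: [599.9, 129.4, 210.9]
ee_rot: [0.606, 0.362, 0.292, 0.645]
contact_force: [0.2, -0.6, -0.1]
gripper_width: 80.2
grasp_force: 0.0
```

```bash
python3 - <<'E'
from plan import *
show();A=np.array([480,20,240]);track(st()['joints'],[(A,down(160))],20);go(A,down(160))
im=cv2.imread('pics/t4.png');g=cv2.cvtColor(im,cv2.COLOR_BGR2GRAY);m=((g>96)*255).astype(np.uint8);m[:, :405]=0;m[:185]=0;m[222:]=0;m[:,440:]=0
k=max(cv2.findContours(m,0,2)[0],key=cv2.contourArea);r=cv2.minAreaRect(k);Q=np.array([onz('top',*q,74)[:2] for q in cv2.boxPoints(r)]);e=Q[1]-Q[0];print(np.round(r[0],1),Q.mean(0).round(1),np.linalg.norm(e).round(1),np.linalg.norm(Q[2]-Q[1]).round(1),np.degrees(np.arctan2(e[1],e[0])).round(1)%90)
E
```

```text
t 40.45 p [599.9 129.4 210.9] j [ 0.57  0.59 -0.98  1.97 -1.57  0.12] F [ 0.2 -0.6 -0.1] w 80.2 g 0.0
axes y,z [[0.062, 0.094, 0.994], [0.822, -0.57, 0.003]]
ok [480  20 240] j [ 0.38  0.13 -0.32 -0.   -1.12 -0.73] W [421. 168. 538.] F [480.  20. 538.]
slide [-160.6   11.2  -36. ] dr [  2.84 -15.17  15.35]
[424.9 202.4] [ 532.9 -414.1] 53.6 49.4 79.0
```

Emit:
{"op": "step_arm", "data": {"motion": [{"slide": [-10, 1, -2], "dr": [0.17, -0.91, 0.92], "jaw": 80}, {"slide": [-20, 1, -4], "dr": [0.34, -1.82, 1.85], "jaw": 80}, {"slide": [-29, 2, -6], "dr": [0.51, -2.73, 2.77], "jaw": 80}, {"slide": [-39, 3, -9], "dr": [0.68, -3.65, 3.7], "jaw": 80}, {"slide": [-48, 3, -11], "dr": [0.85, -4.56, 4.62], "jaw": 80}, {"slide": [-58, 4, -13], "dr": [1.02, -5.47, 5.55], "jaw": 80}, {"slide": [-68, 5, -15], "dr": [1.2, -6.38, 6.47], "jaw": 80}, {"slide": [-78, 5, -17], "dr": [1.37, -7.3, 7.4], "jaw": 80}]}}

```text
clock: 41.45
position: [541.6, 76.4, 224.8]
ee_rot: [0.813, -0.292, 0.206, 0.459]
contact_force: [0.1, -0.3, 0.7]
gripper_width: 79.9
grasp_force: 0.0
```

```bash
python3 - <<'E'
from plan import *
show();A=np.array([480,20,240]);track(st()['joints'],[(A,down(160))],20);go(A,down(160))
E
```

```text
t 41.45 p [541.6  76.4 224.8] j [ 0.76  0.51 -0.44  0.74 -1.49 -0.3 ] F [ 0.1 -0.3  0.7] w 79.9 g 0.0
axes y,z [[-0.664, -0.407, 0.627], [0.067, -0.867, -0.493]]
ok [480  20 240] j [ 0.38  0.13 -0.32 -0.   -1.12 -0.73] W [421. 168. 538.] F [480.  20. 538.]
slide [-20.6  73.4  37.4] dr [ 1.51 -7.87  7.94]
```

Emit:
{"op": "step_arm", "data": {"motion": [{"slide": [-3, 9, 5], "dr": [0.19, -1, 1], "jaw": 80}, {"slide": [-5, 18, 9], "dr": [0.38, -2, 2], "jaw": 80}, {"slide": [-8, 27, 14], "dr": [0.57, -3, 3], "jaw": 80}, {"slide": [-10, 36, 19], "dr": [0.76, -4, 4], "jaw": 80}, {"slide": [-13, 45, 23], "dr": [0.95, -4.9, 5], "jaw": 80}, {"slide": [-15, 54, 28], "dr": [1.14, -5.9, 6], "jaw": 80}, {"slide": [-18, 64, 33], "dr": [1.33, -6.9, 7], "jaw": 80}, {"slide": [-21, 73, 37], "dr": [1.51, -7.87, 7.94], "jaw": 80}]}}

```text
clock: 42.45
position: [480.4, 19.6, 240.4]
ee_rot: [-0.595, 0.804, -0.011, -0.024]
contact_force: [0.1, -0.9, 0.4]
gripper_width: 79.8
grasp_force: 0.0
```

```bash
python3 - <<'E'
from plan import *
show();go([533,-413,130],down(169))
E
```

```text
t 42.45 p [480.4  19.6 240.4] j [ 0.4   0.15 -0.31  0.03 -1.15 -0.71] F [ 0.1 -0.9  0.4] w 79.8 g 0.0
axes y,z [[-0.956, 0.293, 0.012], [-0.026, -0.046, -0.999]]
slide [ 392.1 -178.3  128.7] dr [ 0.1  -0.36 -0.75]
```

Emit:
{"op": "step_arm", "data": {"motion": [{"slide": [49, -22, 3], "dr": [0.05, -0.18, 0], "jaw": 80}, {"slide": [98, -45, 5], "dr": [0.1, -0.36, -0.1], "jaw": 80}, {"slide": [147, -67, 8], "dr": [0.1, -0.36, -0.2], "jaw": 80}, {"slide": [196, -89, 10], "dr": [0.1, -0.36, -0.4], "jaw": 80}, {"slide": [245, -111, 12], "dr": [0.1, -0.36, -0.5], "jaw": 80}, {"slide": [294, -134, 40], "dr": [0.1, -0.36, -0.65], "jaw": 80}, {"slide": [343, -156, 80], "dr": [0.1, -0.36, -0.75], "jaw": 80}, {"slide": [392, -178, 115], "dr": [0.1, -0.36, -0.75], "jaw": 80}]}}

```text
clock: 43.45
position: [534.5, -408.9, 145.6]
ee_rot: [-0.638, 0.77, 0.0, -0.002]
contact_force: [0.9, 0.3, 0.4]
gripper_width: 79.6
grasp_force: 0.0
```

```bash
python3 - <<'E'
from plan import *
show();go([533,-413,40],down(169))
E
```

```text
t 43.45 p [ 534.5 -408.9  145.6] j [-0.41  0.53  0.02  0.   -1.07  0.22] F [0.9 0.3 0.4] w 79.6 g 0.0
axes y,z [[-0.982, 0.186, 0.003], [-0.003, -0.001, -1.0]]
slide [  4.1   0.5 105.6] dr [ 0.02 -0.01  0.03]
```

Emit:
{"op": "step_arm", "data": {"motion": [{"slide": [4, 0, 25], "dr": [0, 0, 0], "jaw": 80}, {"slide": [4, 0, 50], "dr": [0, 0, 0], "jaw": 80}, {"slide": [4, 0, 75], "dr": [0, 0, 0], "jaw": 80}, {"slide": [4, 0, 98], "dr": [0, 0, 0], "jaw": 80}, {"slide": [4, 0, 106], "dr": [0, 0, 0], "jaw": 80}, {"slide": [4, 0, 106], "dr": [0, 0, 0], "jaw": 30}, {"slide": [4, 0, 106], "dr": [0, 0, 0], "jaw": 30}, {"slide": [4, 0, 106], "dr": [0, 0, 0], "jaw": 30}]}}

```text
clock: 44.45
position: [533.6, -412.4, 43.9]
ee_rot: [-0.637, 0.77, -0.002, -0.001]
contact_force: [0.5, -0.1, -0.9]
gripper_width: 49.2
grasp_force: 61.8
```

Emit:
{"op": "step_arm", "data": {"motion": [{"slide": [0, 0, 0], "dr": [0, 0, 0], "jaw": 30}, {"slide": [0, 0, 0], "dr": [0, 0, 0], "jaw": 30}, {"slide": [0, 0, -20], "dr": [0, 0, 0], "jaw": 30}, {"slide": [0, 0, -50], "dr": [0, 0, 0], "jaw": 30}, {"slide": [0, 0, -80], "dr": [0, 0, 0], "jaw": 30}, {"slide": [0, 0, -110], "dr": [0, 0, 0], "jaw": 30}, {"slide": [0, 0, -140], "dr": [0, 0, 0], "jaw": 30}, {"slide": [0, 0, -170], "dr": [0, 0, 0], "jaw": 30}]}}

```text
clock: 45.45
position: [532.5, -411.5, 213.5]
ee_rot: [-0.637, 0.771, -0.001, -0.001]
contact_force: [0.4, -0.7, -1.2]
gripper_width: 49.1
grasp_force: 62.1
```

```bash
python3 - <<'E'
from plan import *
show();go([500,60,210],down(PA+155))
E
```

```text
t 45.45 p [ 532.5 -411.5  213.5] j [-0.42  0.48  0.11  0.   -1.2   0.23] F [ 0.4 -0.7 -1.2] w 49.1 g 62.1
axes y,z [[-0.982, 0.188, -0.0], [-0.0, -0.003, -1.0]]
slide [-457.   120.4    2.1] dr [-0.   -0.02  2.13]
```

Emit:
{"op": "step_arm", "data": {"motion": [{"slide": [-57, 15, 0], "dr": [0, 0, 0.2], "jaw": 30}, {"slide": [-114, 30, 0], "dr": [0, 0, 0.5], "jaw": 30}, {"slide": [-171, 45, 0], "dr": [0, 0, 0.8], "jaw": 30}, {"slide": [-228, 60, 0], "dr": [0, 0, 1.1], "jaw": 30}, {"slide": [-285, 75, 0], "dr": [0, 0, 1.4], "jaw": 30}, {"slide": [-342, 90, 0], "dr": [0, 0, 1.7], "jaw": 30}, {"slide": [-400, 105, 0], "dr": [0, 0, 2], "jaw": 30}, {"slide": [-457, 120, 0], "dr": [0, 0, 2.13], "jaw": 30}]}}

```text
clock: 46.45
position: [500.0, 61.5, 211.3]
ee_rot: [-0.516, 0.857, -0.001, -0.001]
contact_force: [0.8, -0.0, -0.2]
gripper_width: 49.2
grasp_force: 61.8
```

```bash
python3 - <<'E'
from plan import *
show();go([538.3,202,110],down(PA+155))
E
```

```text
t 46.45 p [500.   61.5 211.3] j [ 0.45  0.2  -0.32  0.   -1.06 -0.94] F [ 0.8 -0.  -0.2] w 49.2 g 61.8
axes y,z [[-0.884, 0.468, -0.002], [0.0, -0.003, -1.0]]
slide [-142.4   32.   100.9] dr [-0.01 -0.02 -0.01]
```

Emit:
{"op": "step_arm", "data": {"motion": [{"slide": [-48, 11, 0], "dr": [0, 0, 0], "jaw": 30}, {"slide": [-96, 22, 0], "dr": [0, 0, 0], "jaw": 30}, {"slide": [-142, 32, 30], "dr": [0, 0, 0], "jaw": 30}, {"slide": [-142, 32, 65], "dr": [0, 0, 0], "jaw": 30}, {"slide": [-142, 32, 90], "dr": [0, 0, 0], "jaw": 30}, {"slide": [-142, 32, 101], "dr": [0, 0, 0], "jaw": 30}, {"slide": [-142, 32, 101], "dr": [0, 0, 0], "jaw": 30}, {"slide": [-142, 32, 101], "dr": [0, 0, 0], "jaw": 30}]}}

```text
clock: 47.45
position: [539.5, 200.2, 111.0]
ee_rot: [-0.516, 0.856, -0.002, 0.0]
contact_force: [0.8, -0.1, -0.5]
gripper_width: 49.0
grasp_force: 62.0
```

```bash
python3 - <<'E'
from plan import *
show();go([538.3,202,74],down(PA+155))
E
```

```text
t 47.45 p [539.5 200.2 111. ] j [ 0.64  0.41 -0.28  0.   -0.88 -1.13] F [ 0.8 -0.1 -0.5] w 49.0 g 62.0
axes y,z [[-0.884, 0.467, -0.003], [0.002, -0.002, -1.0]]
slide [-1.1  2.  37. ] dr [-0.02 -0.01 -0.  ]
```

Emit:
{"op": "step_arm", "data": {"motion": [{"slide": [-1, 2, 15], "dr": [0, 0, 0], "jaw": 30}, {"slide": [-1, 2, 28], "dr": [0, 0, 0], "jaw": 30}, {"slide": [-1, 2, 34], "dr": [0, 0, 0], "jaw": 30}, {"slide": [-1, 2, 36], "dr": [0, 0, 0], "jaw": 30}, {"slide": [-1, 2, 37], "dr": [0, 0, 0], "jaw": 30}, {"slide": [-1, 2, 37.5], "dr": [0, 0, 0], "jaw": 30}, {"slide": [-1, 2, 38], "dr": [0, 0, 0], "jaw": 30}, {"slide": [-1, 2, 38], "dr": [0, 0, 0], "jaw": 30}]}}

```text
clock: 48.45
position: [536.7, 201.2, 74.4]
ee_rot: [-0.517, 0.856, -0.002, -0.002]
contact_force: [-8.8, -1.3, 17.8]
gripper_width: 49.4
grasp_force: 64.2
```

Emit:
{"op": "step_arm", "data": {"motion": [{"slide": [0, 0, 0], "dr": [0, 0, 0], "jaw": 70}, {"slide": [0, 0, 0], "dr": [0, 0, 0], "jaw": 70}, {"slide": [0, 0, 0], "dr": [0, 0, 0], "jaw": 70}, {"slide": [0, 0, -10], "dr": [0, 0, 0], "jaw": 70}, {"slide": [0, 0, -50], "dr": [0, 0, 0], "jaw": 70}, {"slide": [0, 0, -100], "dr": [0, 0, 0], "jaw": 80}, {"slide": [0, -4, -114], "dr": [0.6, 0.6, -0.6], "jaw": 80}, {"slide": [0, -8, -114], "dr": [1.2, 1.2, -1.2], "jaw": 80}]}}

```text
clock: 49.45
position: [546.0, 198.8, 188.9]
ee_rot: [-0.583, 0.804, -0.118, -0.027]
contact_force: [0.3, -0.4, -1.2]
gripper_width: 80.1
grasp_force: 0.0
```

```bash
python3 - <<'E'
from plan import *
show();go([548,197,185],horiz(PA-25,-1));track(st()['joints'],[(np.array([548,197,185.]),horiz(PA-25,-1))])
E
```

```text
t 49.45 p [546.  198.8 188.9] j [ 0.74  0.35 -0.27  0.27 -1.04 -1.2 ] F [ 0.3 -0.4 -1.2] w 80.1 g 0.0
axes y,z [[-0.943, 0.293, -0.158], [0.094, -0.22, -0.971]]
slide [ 0.4 -1.8  4.4] dr [ 7.42  7.43 -7.47]
ok [548. 197. 185.] j [ 0.75  0.62 -1.05  1.91 -1.6  -1.66] W [210. 195. 200.] F [285. 336. 185.]
```

Emit:
{"op": "step_arm", "data": {"motion": [{"slide": [0, -1, 1], "dr": [0.72, 0.72, -0.72], "jaw": 80}, {"slide": [0, -2, 2], "dr": [1.45, 1.45, -1.45], "jaw": 80}, {"slide": [0, -2, 3], "dr": [2.17, 2.17, -2.17], "jaw": 80}, {"slide": [0, -2, 4], "dr": [2.9, 2.9, -2.9], "jaw": 80}, {"slide": [0, -2, 4], "dr": [3.62, 3.62, -3.62], "jaw": 80}, {"slide": [0, -2, 4], "dr": [4.35, 4.35, -4.35], "jaw": 80}, {"slide": [0, -2, 4], "dr": [5.07, 5.07, -5.07], "jaw": 80}, {"slide": [0, -2, 4], "dr": [5.8, 5.8, -5.8], "jaw": 80}]}}

```text
clock: 50.45
position: [546.9, 198.2, 183.0]
ee_rot: [0.712, -0.341, 0.596, 0.147]
contact_force: [0.6, -0.7, -0.7]
gripper_width: 79.7
grasp_force: 0.0
```

Emit:
{"op": "step_arm", "data": {"motion": [{"slide": [0, 0, 0], "dr": [0.5, 0.5, -0.5], "jaw": 80}, {"slide": [0, 0, 0], "dr": [1, 1, -1], "jaw": 80}, {"slide": [0, 0, 0], "dr": [1.62, 1.63, -1.67], "jaw": 80}, {"slide": [0, 0, 0], "dr": [1.62, 1.63, -1.67], "jaw": 80}, {"slide": [0, 0, 0], "dr": [1.62, 1.63, -1.67], "jaw": 80}, {"slide": [0, 0, 0], "dr": [1.62, 1.63, -1.67], "jaw": 80}, {"slide": [0, 0, 0], "dr": [1.62, 1.63, -1.67], "jaw": 80}, {"slide": [0, 0, 0], "dr": [1.62, 1.63, -1.67], "jaw": 80}]}}

```text
clock: 51.45
position: [546.7, 197.2, 182.6]
ee_rot: [0.687, -0.171, 0.685, 0.172]
contact_force: [-0.3, 0.2, -0.1]
gripper_width: 79.8
grasp_force: 0.0
```

```bash
python3 - <<'E'
from plan import *
show();go([548,197,61.5],horiz(PA-25,-1))
im=snap('top','t5.png');g=cv2.cvtColor(im,cv2.COLOR_BGR2GRAY);print('exp',proj('top',[538.3,202,105]))
cv2.imwrite('pics/c5.png',cv2.resize(im[140:240,170:320],(780,520)))
E
```

```text
t 51.45 p [546.7 197.2 182.6] j [ 0.76  0.63 -1.05  1.89 -1.6  -1.67] F [-0.3  0.2 -0.1] w 79.8 g 0.0
axes y,z [[-0.471, -0.882, 0.003], [0.882, -0.471, -0.003]]
slide [-121.1   -0.8    1.6] dr [0.03 0.02 0.02]
exp [218.41351568 193.02466911]
```

View pics/c5.png

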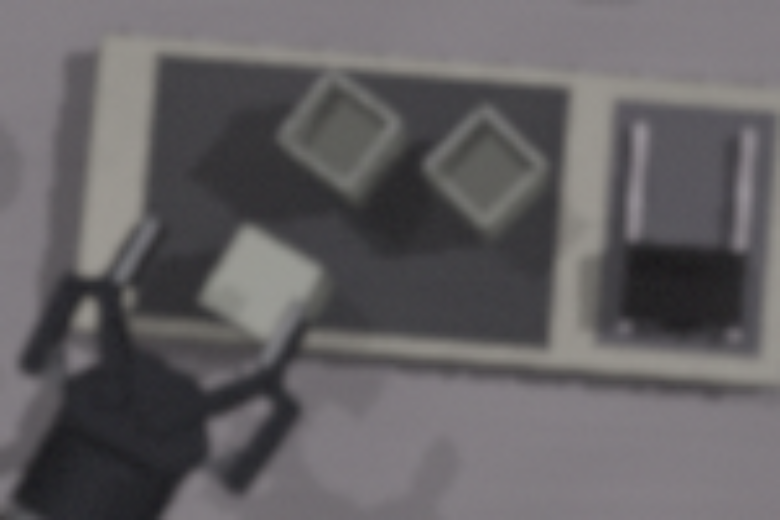

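Emit:
{"op": "step_arm", "data": {"motion": [{"slide": [-20, 0, 1], "dr": [0.03, 0.02, 0], "jaw": 80}, {"slide": [-45, -1, 1], "dr": [0.03, 0.02, 0], "jaw": 80}, {"slide": [-70, -1, 1], "dr": [0.03, 0.02, 0], "jaw": 80}, {"slide": [-95, -1, 1], "dr": [0.03, 0.02, 0], "jaw": 80}, {"slide": [-113, -1, 1], "dr": [0.03, 0.02, 0], "jaw": 80}, {"slide": [-121, -1, 1], "dr": [0.03, 0.02, 0], "jaw": 80}, {"slide": [-121, -1, 1], "dr": [0.03, 0.02, 0], "jaw": 80}, {"slide": [-121, -1, 1], "dr": [0.03, 0.02, 0], "jaw": 30}]}}

```text
clock: 52.5
position: [547.5, 197.0, 61.7]
ee_rot: [0.687, -0.169, 0.686, 0.172]
contact_force: [0.1, 0.2, -0.4]
gripper_width: 64.1
grasp_force: 0.0
```

Emit:
{"op": "step_arm", "data": {"motion": [{"slide": [0, 0, 0], "dr": [0, 0, 0], "jaw": 30}, {"slide": [0, 0, 0], "dr": [0, 0, 0], "jaw": 30}, {"slide": [0, 0, 0], "dr": [0, 0, 0], "jaw": 30}, {"slide": [0, 0, 0], "dr": [0, 0, 0], "jaw": 30}, {"slide": [0, 0, 0], "dr": [0, 0, 0], "jaw": 30}, {"slide": [10, 0, 0], "dr": [0, 0, 0], "jaw": 30}, {"slide": [55, 0, 0], "dr": [0, 0, 0], "jaw": 30}, {"slide": [108, 0, 0], "dr": [0, 0, 0], "jaw": 30}]}}

```text
clock: 53.5
position: [547.6, 197.4, 168.8]
ee_rot: [0.688, -0.168, 0.685, 0.172]
contact_force: [0.2, 1.0, -0.1]
gripper_width: 49.1
grasp_force: 65.8
```

Emit:
{"op": "step_arm", "data": {"motion": [{"slide": [0, 0, 0], "dr": [0, 0, -1.3], "jaw": 30}, {"slide": [0, 0, 0], "dr": [0, 0, -2.6], "jaw": 30}, {"slide": [0, 0, 0], "dr": [0, 0, -3.9], "jaw": 30}, {"slide": [0, 0, 0], "dr": [0, 0, -5.2], "jaw": 30}, {"slide": [0, 0, 0], "dr": [0, 0, -6.5], "jaw": 30}, {"slide": [0, 0, 0], "dr": [0, 0, -7.8], "jaw": 30}, {"slide": [0, 0, 0], "dr": [0, 0, -9.1], "jaw": 30}, {"slide": [0, 0, 0], "dr": [0, 0, -10.4], "jaw": 30}]}}

```text
clock: 54.5
position: [547.5, 197.3, 168.8]
ee_rot: [0.625, 0.332, 0.397, 0.584]
contact_force: [-0.2, -0.4, -1.6]
gripper_width: 49.3
grasp_force: 66.1
```

Emit:
{"op": "step_arm", "data": {"motion": [{"slide": [0, 0, 0], "dr": [0, 0, -1.3], "jaw": 30}, {"slide": [0, 0, 0], "dr": [0, 0, -2.6], "jaw": 30}, {"slide": [0, 0, 0], "dr": [0, 0, -3.9], "jaw": 30}, {"slide": [0, 0, 0], "dr": [0, 0, -5.2], "jaw": 30}, {"slide": [0, 0, 0], "dr": [0, 0, -6.5], "jaw": 30}, {"slide": [0, 0, 0], "dr": [0, 0, -7.8], "jaw": 30}, {"slide": [0, 0, 0], "dr": [0, 0, -9.1], "jaw": 30}, {"slide": [0, 0, 0], "dr": [0, 0, -10.4], "jaw": 30}]}}

```text
clock: 55.5
position: [547.5, 197.2, 168.8]
ee_rot: [0.247, 0.663, -0.091, 0.7]
contact_force: [0.5, -0.1, 0.1]
gripper_width: 49.5
grasp_force: 66.2
```

```bash
python3 - <<'E'
from plan import *
show(); t,rr=hz(-36,50,130,-25);go(t,rr);track(st()['joints'],[(t,rr),hz(-36,50,79,-25)])
E
```

```text
t 55.5 p [547.5 197.2 168.8] j [ 0.75  0.66 -1.05  1.9  -1.61  1.22] F [ 0.5 -0.1  0.1] w 49.5 g 66.2
axes y,z [[0.456, 0.861, 0.225], [0.884, -0.467, -0.003]]
slide [41.2  6.5 18.2] dr [-0.01 -0.02 -1.62]
ok [571. 203. 130.] j [ 0.71  0.75 -1.    1.94 -1.64  1.4 ] W [234. 202. 157.] F [308. 342. 130.]
ok [571. 203.  79.] j [ 0.72  0.87 -0.99  1.93 -1.67  1.3 ] W [236. 205. 121.] F [308. 342.  79.]
```

Emit:
{"op": "step_arm", "data": {"motion": [{"slide": [0, 0, 0], "dr": [0, 0, -0.8], "jaw": 30}, {"slide": [0, 0, 5], "dr": [0, 0, -1.62], "jaw": 30}, {"slide": [8, 2, 12], "dr": [0, 0, -1.62], "jaw": 30}, {"slide": [20, 4, 18], "dr": [0, 0, -1.62], "jaw": 30}, {"slide": [32, 6, 18], "dr": [0, 0, -1.62], "jaw": 30}, {"slide": [41, 6, 18], "dr": [0, 0, -1.62], "jaw": 30}, {"slide": [41, 6, 18], "dr": [0, 0, -1.62], "jaw": 30}, {"slide": [41, 6, 18], "dr": [0, 0, -1.62], "jaw": 30}]}}

```text
clock: 56.5
position: [570.6, 202.5, 130.5]
ee_rot: [0.172, 0.686, -0.168, 0.687]
contact_force: [0.1, 0.3, 0.0]
gripper_width: 49.1
grasp_force: 66.1
```

```bash
python3 - <<'E'
from plan import *
show(); t,rr=hz(-36,50,79.5,-25);go(t,rr)
E
```

```text
t 56.5 p [570.6 202.5 130.5] j [ 0.71  0.75 -1.    1.94 -1.64  1.39] F [0.1 0.3 0. ] w 49.1 g 66.1
axes y,z [[0.467, 0.884, 0.007], [0.884, -0.467, -0.001]]
slide [51.  -0.2  0.3] dr [-0.   -0.   -0.05]
```

Emit:
{"op": "step_arm", "data": {"motion": [{"slide": [15, 0, 0], "dr": [0, 0, -0.05], "jaw": 30}, {"slide": [30, 0, 0], "dr": [0, 0, -0.05], "jaw": 30}, {"slide": [42, 0, 0], "dr": [0, 0, -0.05], "jaw": 30}, {"slide": [48, 0, 0], "dr": [0, 0, -0.05], "jaw": 30}, {"slide": [50, 0, 0], "dr": [0, 0, -0.05], "jaw": 30}, {"slide": [51.5, 0, 0], "dr": [0, 0, -0.05], "jaw": 30}, {"slide": [51.5, 0, 0], "dr": [0, 0, -0.05], "jaw": 30}, {"slide": [51.5, 0, 0], "dr": [0, 0, -0.05], "jaw": 30}]}}

```text
clock: 57.5
position: [570.9, 202.8, 79.5]
ee_rot: [0.171, 0.686, -0.17, 0.686]
contact_force: [-0.2, 0.2, -1.1]
gripper_width: 49.3
grasp_force: 66.1
```

Emit:
{"op": "step_arm", "data": {"motion": [{"slide": [0, 0, 0], "dr": [0, 0, 0], "jaw": 62}, {"slide": [0, 0, 0], "dr": [0, 0, 0], "jaw": 62}, {"slide": [0, 0, 0], "dr": [0, 0, 0], "jaw": 62}, {"slide": [-5, 0, 0], "dr": [0, 0, 0], "jaw": 62}, {"slide": [-30, 0, 0], "dr": [0, 0, 0], "jaw": 62}, {"slide": [-60, 0, 0], "dr": [0, 0, 0], "jaw": 62}, {"slide": [-95, 0, 0], "dr": [0, 0, 0], "jaw": 75}, {"slide": [-125, 0, 0], "dr": [0, 0, 0], "jaw": 80}]}}

```text
clock: 58.5
position: [570.7, 202.5, 205.7]
ee_rot: [0.17, 0.686, -0.17, 0.686]
contact_force: [-0.4, 0.6, 0.5]
gripper_width: 79.9
grasp_force: 0.0
```

```bash
python3 - <<'E'
from plan import *
show(); s=st();U=np.array;r0=R.from_quat(s['ee_rot']);q=r0*R.from_euler('z',95,degrees=True)
im=snap('scene','s6.png');t=snap('top','t6.png');c=np.zeros((560,780,3),np.uint8);c[:,:390]=cv2.resize(im[150:352,240:381],(390,560));c[:,390:]=cv2.resize(t[130:270,180:330],(390,560));cv2.imwrite('pics/c6.png',c)
print('ridge',[*pl(-40+23+14-14-9+9,-200)], 'start',pl(-40,-200),'ridge pred',pl(-26,-200))
for nm in('scene','top'): print(nm,proj(nm,[*pl(-26,-200),85]),proj(nm,[*pl(-40,-200),65]))
rp=pl(-26,-200)
for w in (q,r0):
  track(s['joints'],[(U([590,170,215]),w),(U([500,40,240]),down(150)),(U([*rp,160]),down(PA+180))],16)
go([590,170,215],q)
E
```

```text
t 58.5 p [570.7 202.5 205.7] j [ 0.71  0.59 -1.    1.94 -1.58  1.56] F [-0.4  0.6  0.5] w 79.9 g 0.0
axes y,z [[0.468, 0.884, 0.0], [0.884, -0.468, -0.0]]
ridge [np.float64(567.7204), np.float64(-42.918499999999995)] start [544.748 -41.78 ] ridge pred [558.7312 -42.473 ]
scene [272.67017747 220.87197818] [271.60812852 220.74415022]
top [301.6691675  189.54987437] [300.99356769 194.98524307]
FAIL at 14 [588. 174. 214.] [ 0.61  0.57 -1.    2.04 -1.57  0.22]
FAIL at 14 [588. 174. 214.] [ 0.61  0.57 -1.    2.04 -1.57  1.57]
slide [ -7.1 -19.9  32.2] dr [2.000e-02 1.000e-02 1.184e+01]
```

View pics/c6.png

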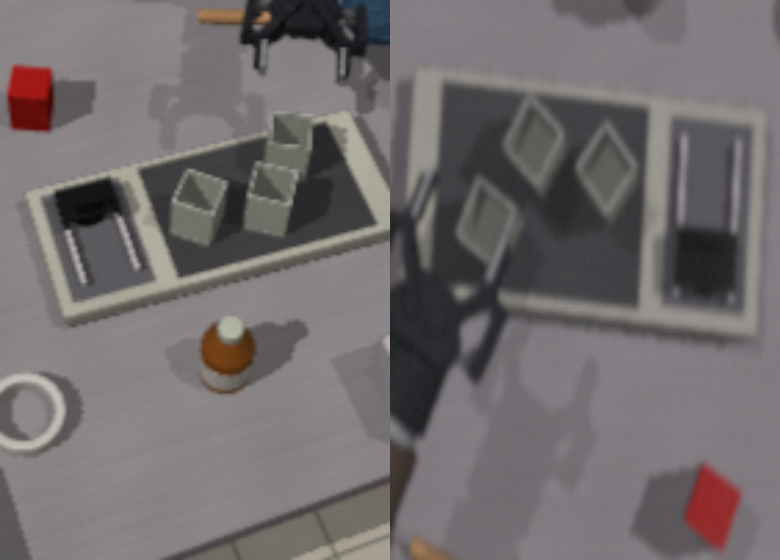

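All three cups are standing mouth-up on the plate. The tab in the top crop spans (670–737, 231–294), which matches the predicted pose. Next is the lock tab.

```bash
python3 - <<'E'
from plan import *
s=st();U=np.array;r0=R.from_quat(s['ee_rot']);p=s['position'];rp=pl(-26,-200)
for n in(85,95):
  q=r0*R.from_euler('z',n,degrees=True);print(n)
  track(s['joints'],[(p+[0,0,15],q),(U([500,60,240]),down(160)),(U([*rp,160]),down(PA+180))],20)
E
```

```text
85
ok [571. 203. 223.] j [ 0.71  0.56 -0.99  1.94 -1.57  0.1 ] W [233. 201. 219.] F [308. 342. 222.]
ok [500  60 240] j [ 0.44  0.17 -0.27 -0.   -1.13 -0.79] W [432. 204. 538.] F [500.  60. 538.]
ok [559. -42. 160.] j [ 0.21  0.34 -0.26  0.   -0.98 -0.26] W [525. 114. 458.] F [559. -42. 458.]
95
ok [571. 203. 223.] j [ 0.71  0.56 -0.99  1.94 -1.57 -0.07] W [233. 201. 219.] F [308. 342. 222.]
ok [500  60 240] j [ 0.44  0.17 -0.27 -0.   -1.13 -0.79] W [432. 204. 538.] F [500.  60. 538.]
ok [559. -42. 160.] j [ 0.21  0.34 -0.26  0.   -0.98 -0.26] W [525. 114. 458.] F [559. -42. 458.]
```

Emit:
{"op": "step_arm", "data": {"motion": [{"slide": [-8, 0, 0], "dr": [0, 0, 1.3], "jaw": 80}, {"slide": [-15, 0, 0], "dr": [0, 0, 2.6], "jaw": 80}, {"slide": [-15, 0, 0], "dr": [0, 0, 3.9], "jaw": 80}, {"slide": [-15, 0, 0], "dr": [0, 0, 5.2], "jaw": 80}, {"slide": [-15, 0, 0], "dr": [0, 0, 6.5], "jaw": 80}, {"slide": [-15, 0, 0], "dr": [0, 0, 7.8], "jaw": 80}, {"slide": [-15, 0, 0], "dr": [0, 0, 9.1], "jaw": 70}, {"slide": [-15, 0, 0], "dr": [0, 0, 10.4], "jaw": 60}]}}

```text
clock: 59.6
position: [570.8, 202.6, 218.5]
ee_rot: [0.584, 0.399, 0.33, 0.625]
contact_force: [0.1, -0.3, -0.5]
gripper_width: 59.9
grasp_force: 0.0
```

```bash
python3 - <<'E'
from plan import *
show();A=np.array([500,60,240]);track(st()['joints'],[(A,down(160))],20);go(A,down(160))
E
```

```text
t 59.6 p [570.8 202.6 218.5] j [ 0.71  0.56 -0.99  1.94 -1.56  0.13] F [ 0.1 -0.3 -0.5] w 59.9 g 0.0
axes y,z [[0.054, 0.1, 0.994], [0.884, -0.468, -0.001]]
ok [500  60 240] j [ 0.44  0.17 -0.27 -0.   -1.13 -0.79] W [432. 204. 538.] F [500.  60. 538.]
slide [-160.6    3.3    4.1] dr [  1.98 -15.69  15.83]
```

Emit:
{"op": "step_arm", "data": {"motion": [{"slide": [-9, 0, 0], "dr": [0.12, -0.92, 0.93], "jaw": 60}, {"slide": [-19, 0, 0], "dr": [0.23, -1.85, 1.87], "jaw": 60}, {"slide": [-28, 1, 1], "dr": [0.35, -2.77, 2.8], "jaw": 60}, {"slide": [-38, 1, 1], "dr": [0.47, -3.7, 3.73], "jaw": 60}, {"slide": [-47, 1, 1], "dr": [0.58, -4.62, 4.66], "jaw": 60}, {"slide": [-57, 1, 1], "dr": [0.7, -5.55, 5.6], "jaw": 60}, {"slide": [-66, 1, 2], "dr": [0.82, -6.47, 6.53], "jaw": 60}, {"slide": [-76, 2, 2], "dr": [0.94, -7.4, 7.47], "jaw": 60}]}}

```text
clock: 60.6
position: [537.1, 135.3, 229.2]
ee_rot: [0.814, -0.258, 0.241, 0.461]
contact_force: [0.6, 0.1, 0.4]
gripper_width: 60.2
grasp_force: 0.0
```

```bash
python3 - <<'E'
from plan import *
show();A=np.array([500,60,240]);track(st()['joints'],[(A,down(160))],20);go(A,down(160))
E
```

```text
t 60.6 p [537.1 135.3 229.2] j [ 0.86  0.53 -0.42  0.76 -1.52 -0.33] F [0.6 0.1 0.4] w 60.2 g 0.0
axes y,z [[-0.643, -0.442, 0.626], [0.154, -0.875, -0.459]]
ok [500  60 240] j [ 0.44  0.17 -0.27 -0.   -1.13 -0.79] W [432. 204. 538.] F [500.  60. 538.]
slide [-6.1 63.9 55.2] dr [ 1.08 -8.3   8.35]
```

Emit:
{"op": "step_arm", "data": {"motion": [{"slide": [-1, 8, 7], "dr": [0.13, -0.93, 0.94], "jaw": 60}, {"slide": [-1, 16, 14], "dr": [0.25, -1.87, 1.88], "jaw": 60}, {"slide": [-2, 24, 21], "dr": [0.38, -2.8, 2.82], "jaw": 60}, {"slide": [-3, 32, 28], "dr": [0.5, -3.73, 3.75], "jaw": 60}, {"slide": [-4, 40, 35], "dr": [0.62, -4.67, 4.7], "jaw": 60}, {"slide": [-4, 48, 42], "dr": [0.74, -5.6, 5.63], "jaw": 60}, {"slide": [-5, 56, 48], "dr": [0.86, -6.53, 6.57], "jaw": 60}, {"slide": [-6, 64, 55], "dr": [0.98, -7.46, 7.5], "jaw": 60}]}}

```text
clock: 61.6
position: [500.3, 59.6, 240.8]
ee_rot: [-0.62, 0.783, -0.027, -0.051]
contact_force: [0.7, -0.7, -0.2]
gripper_width: 60.0
grasp_force: 0.0
```

```bash
python3 - <<'E'
from plan import *
show();go([*pl(-26,-200),130],down(PA+180))
E
```

```text
t 61.6 p [500.3  59.6 240.8] j [ 0.49  0.2  -0.26  0.08 -1.2  -0.75] F [ 0.7 -0.7 -0.2] w 60.0 g 0.0
axes y,z [[-0.973, 0.23, 0.021], [-0.047, -0.106, -0.993]]
slide [ 72.9 -82.7 118.1] dr [ 0.23 -0.8  -1.3 ]
```

Emit:
{"op": "step_arm", "data": {"motion": [{"slide": [10, -10, 10], "dr": [0.1, -0.4, -0.4], "jaw": 45}, {"slide": [22, -25, 25], "dr": [0.23, -0.8, -0.9], "jaw": 45}, {"slide": [36, -40, 45], "dr": [0.23, -0.8, -1.3], "jaw": 45}, {"slide": [50, -57, 70], "dr": [0.23, -0.8, -1.3], "jaw": 45}, {"slide": [62, -70, 95], "dr": [0.23, -0.8, -1.3], "jaw": 45}, {"slide": [73, -83, 118], "dr": [0.23, -0.8, -1.3], "jaw": 45}, {"slide": [73, -83, 118], "dr": [0.23, -0.8, -1.3], "jaw": 45}, {"slide": [73, -83, 118], "dr": [0.23, -0.8, -1.3], "jaw": 45}]}}

```text
clock: 62.6
position: [559.8, -42.1, 131.1]
ee_rot: [-0.691, 0.723, -0.001, -0.001]
contact_force: [-0.2, -0.3, 0.6]
gripper_width: 45.0
grasp_force: 0.0
```

```bash
python3 - <<'E'
from plan import *
show();go([*pl(-26,-200),71],down(PA+180))
im=snap('top','t7.png');cv2.imwrite('pics/c7.png',cv2.resize(np.hstack([im[150:230,250:350],snap('scene','s7.png')[180:260,220:320]]),(800,320)))
E
```

```text
t 62.6 p [559.8 -42.1 131.1] j [ 0.22  0.37 -0.29  0.   -0.91 -0.26] F [-0.2 -0.3  0.6] w 45.0 g 0.0
axes y,z [[-0.999, 0.044, 0.0], [-0.0, -0.003, -1.0]]
slide [ 0.2  1.  60.1] dr [ 0.   -0.02  0.04]
```

View pics/c7.png

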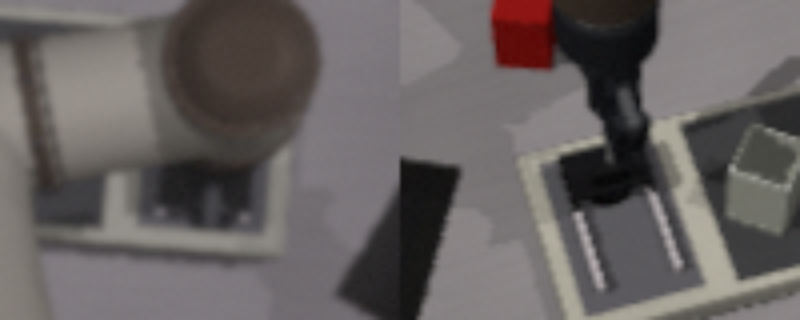

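Emit:
{"op": "step_arm", "data": {"motion": [{"slide": [0, 1, 15], "dr": [0, 0, 0.04], "jaw": 45}, {"slide": [0, 1, 30], "dr": [0, 0, 0.04], "jaw": 45}, {"slide": [0, 1, 45], "dr": [0, 0, 0.04], "jaw": 45}, {"slide": [0, 1, 55], "dr": [0, 0, 0.04], "jaw": 45}, {"slide": [0, 1, 60], "dr": [0, 0, 0.04], "jaw": 45}, {"slide": [0, 1, 60], "dr": [0, 0, 0.04], "jaw": 45}, {"slide": [0, 1, 60], "dr": [0, 0, 0.04], "jaw": 5}, {"slide": [0, 1, 60], "dr": [0, 0, 0.04], "jaw": 5}]}}

```text
clock: 63.7
position: [559.5, -42.4, 71.5]
ee_rot: [-0.689, 0.725, -0.002, -0.0]
contact_force: [-0.5, 1.1, 3.4]
gripper_width: 9.0
grasp_force: 18.1
```

Emit:
{"op": "step_arm", "data": {"motion": [{"slide": [0, 0, 0], "dr": [0, 0, 0], "jaw": 5}, {"slide": [0, 0, 0], "dr": [0, 0, 0], "jaw": 5}, {"slide": [0, 0, 0], "dr": [0, 0, 0], "jaw": 5}, {"slide": [0, 0, 0], "dr": [0, 0, 0], "jaw": 5}, {"slide": [0, 0, 0], "dr": [0, 0, 0], "jaw": 5}, {"slide": [0, 0, 0], "dr": [0, 0, 0], "jaw": 5}, {"slide": [0, 0, 0], "dr": [0, 0, 0], "jaw": 5}, {"slide": [0, 0, 0], "dr": [0, 0, 0], "jaw": 5}]}}

```text
clock: 64.7
position: [559.6, -42.4, 71.6]
ee_rot: [-0.689, 0.724, -0.002, -0.001]
contact_force: [0.1, -0.2, 5.2]
gripper_width: 8.3
grasp_force: 60.8
```

Pinched, with a reading close to the 10 mm ridge. Sliding aside.

Emit:
{"op": "step_arm", "data": {"motion": [{"slide": [0, -8, 0], "dr": [0, 0, 0], "jaw": 5}, {"slide": [0, -17, 0], "dr": [0, 0, 0], "jaw": 5}, {"slide": [0, -26, 0], "dr": [0, 0, 0], "jaw": 5}, {"slide": [0, -35, 0], "dr": [0, 0, 0], "jaw": 5}, {"slide": [0, -43, 0], "dr": [0, 0, 0], "jaw": 5}, {"slide": [0, -50, 0], "dr": [0, 0, 0], "jaw": 5}, {"slide": [0, -54, 0], "dr": [0, 0, 0], "jaw": 5}, {"slide": [0, -55.5, 0], "dr": [0, 0, 0], "jaw": 5}]}}

```text
clock: 65.7
position: [613.6, -45.2, 71.6]
ee_rot: [-0.689, 0.725, -0.001, -0.002]
contact_force: [-3.7, 1.6, 8.6]
gripper_width: 8.4
grasp_force: 61.4
```

Emit:
{"op": "step_arm", "data": {"motion": [{"slide": [0, -0.5, 0], "dr": [0, 0, 0], "jaw": 5}, {"slide": [0, -1, 0], "dr": [0, 0, 0], "jaw": 5}, {"slide": [0, -1.5, 0], "dr": [0, 0, 0], "jaw": 5}, {"slide": [0, -1.5, 0], "dr": [0, 0, 0], "jaw": 5}, {"slide": [0, -1.5, 0], "dr": [0, 0, 0], "jaw": 5}, {"slide": [0, -1.5, 0], "dr": [0, 0, 0], "jaw": 5}, {"slide": [0, -1.5, 0], "dr": [0, 0, 0], "jaw": 5}, {"slide": [0, -1.5, 0], "dr": [0, 0, 0], "jaw": 5}]}}

```text
clock: 66.7
position: [613.6, -45.3, 71.6]
ee_rot: [-0.689, 0.725, 0.0, -0.003]
contact_force: [-4.9, 1.7, 10.2]
gripper_width: 8.0
grasp_force: 61.4
```

```bash
python3 - <<'E'
from plan import *
show()
E
```

```text
t 66.7 p [613.6 -45.3  71.6] j [ 0.19  0.52 -0.21  0.   -0.84 -0.24] F [-4.9  1.7 10.2] w 8.0 g 61.4
axes y,z [[-0.999, 0.05, 0.004], [-0.005, -0.003, -1.0]]
```

Emit:
{"op": "step_arm", "data": {"motion": [{"slide": [0, -1, 0], "dr": [0, 0, 0], "jaw": 5}, {"slide": [0, -2, 0], "dr": [0, 0, 0], "jaw": 5}, {"slide": [0, -3, 0], "dr": [0, 0, 0], "jaw": 5}, {"slide": [0, -4, 0], "dr": [0, 0, 0], "jaw": 5}, {"slide": [0, -4, 0], "dr": [0, 0, 0], "jaw": 5}, {"slide": [0, -4, 0], "dr": [0, 0, 0], "jaw": 5}, {"slide": [0, -4, 0], "dr": [0, 0, 0], "jaw": 5}, {"slide": [0, -4, 0], "dr": [0, 0, 0], "jaw": 5}]}}

```text
clock: 67.7
position: [613.9, -45.3, 71.5]
ee_rot: [-0.689, 0.725, 0.003, -0.006]
contact_force: [-12.8, 4.5, 16.2]
gripper_width: 8.3
grasp_force: 62.3
```

```bash
python3 - <<'E'
from plan import *
show();im=snap('top','t8.png');s=snap('scene','s8.png')
E
```

```text
t 67.7 p [613.9 -45.3  71.5] j [ 0.19  0.52 -0.2   0.   -0.86 -0.24] F [-12.8   4.5  16.2] w 8.3 g 62.3
axes y,z [[-0.999, 0.051, 0.013], [-0.013, -0.004, -1.0]]
```

It's at the hard stop: the force rose to 13 N with no further movement. Releasing and going above the button.

Emit:
{"op": "step_arm", "data": {"motion": [{"slide": [0, 4, 0], "dr": [0, 0, 0], "jaw": 5}, {"slide": [0, 5, 0], "dr": [0, 0, 0], "jaw": 40}, {"slide": [0, 5, 0], "dr": [0, 0, 0], "jaw": 40}, {"slide": [0, 5, 0], "dr": [0, 0, 0], "jaw": 40}, {"slide": [0, 5, -15], "dr": [0, 0, 0], "jaw": 40}, {"slide": [0, 5, -40], "dr": [0, 0, 0], "jaw": 40}, {"slide": [0, 35, -45], "dr": [0, 0, 0], "jaw": 10}, {"slide": [0, 70, -45], "dr": [0, 0, 0], "jaw": 0}]}}

```text
clock: 68.8
position: [550.4, -41.7, 117.5]
ee_rot: [-0.689, 0.725, -0.002, 0.0]
contact_force: [-0.5, 0.5, 0.8]
gripper_width: 4.2
grasp_force: 0.0
```

Emit:
{"op": "step_arm", "data": {"motion": [{"slide": [0, 0, 0], "dr": [0, 0, 0], "jaw": 0}, {"slide": [0, 0, 0], "dr": [0, 0, 0], "jaw": 0}, {"slide": [0, 0, 0], "dr": [0, 0, 0], "jaw": 0}, {"slide": [0, 0, 0], "dr": [0, 0, 0], "jaw": 0}, {"slide": [0, 0, 0], "dr": [0, 0, 0], "jaw": 0}, {"slide": [0, 0, 0], "dr": [0, 0, 0], "jaw": 0}, {"slide": [0, 0, 0], "dr": [0, 0, 0], "jaw": 0}, {"slide": [0, 0, 0], "dr": [0, 0, 0], "jaw": 0}]}}

```text
clock: 69.8
position: [549.9, -41.9, 115.9]
ee_rot: [-0.689, 0.725, -0.001, -0.001]
contact_force: [-0.1, -1.1, 0.2]
gripper_width: -0.2
grasp_force: 0.0
```

```bash
python3 - <<'E'
from plan import *
show();go([*pl(-40,-200),60],down(PA+180))
im=snap('scene','s9.png');print(proj('scene',[*pl(-40,-200),57]));cv2.imwrite('pics/c9.png',cv2.resize(im[170:270,220:320],(600,600)))
E
```

```text
t 69.8 p [549.9 -41.9 115.9] j [ 0.22  0.37 -0.33  0.   -0.87 -0.27] F [-0.1 -1.1  0.2] w -0.2 g 0.0
axes y,z [[-0.999, 0.05, -0.0], [-0.0, -0.003, -1.0]]
slide [-0.   5.2 55.9] dr [-0.   -0.02 -0.  ]
[271.66891719 222.0683107 ]
```

View pics/c9.png

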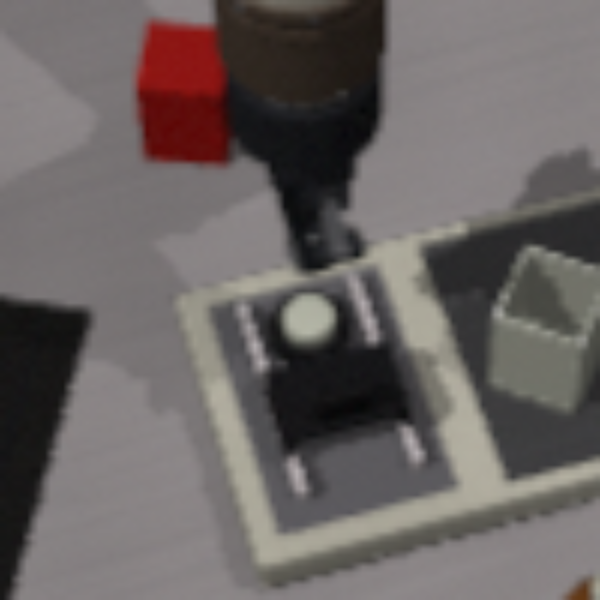

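The button is free at crop (308,318), as predicted. Pressing it.

Emit:
{"op": "step_arm", "data": {"motion": [{"slide": [0, 5, 20], "dr": [0, 0, 0], "jaw": 0}, {"slide": [0, 5, 40], "dr": [0, 0, 0], "jaw": 0}, {"slide": [0, 5, 52], "dr": [0, 0, 0], "jaw": 0}, {"slide": [0, 5, 57], "dr": [0, 0, 0], "jaw": 0}, {"slide": [0, 5, 60], "dr": [0, 0, 0], "jaw": 0}, {"slide": [0, 5, 63], "dr": [0, 0, 0], "jaw": 0}, {"slide": [0, 5, 65], "dr": [0, 0, 0], "jaw": 0}, {"slide": [0, 5, 66], "dr": [0, 0, 0], "jaw": 0}]}}

```text
clock: 70.85
position: [545.1, -41.8, 51.0]
ee_rot: [-0.689, 0.724, -0.001, -0.001]
contact_force: [-4.3, 0.9, 11.3]
gripper_width: 0.2
grasp_force: 5.9
```

Emit:
{"op": "step_arm", "data": {"motion": [{"slide": [0, 0, 0.5], "dr": [0, 0, 0], "jaw": 0}, {"slide": [0, 0, 0.5], "dr": [0, 0, 0], "jaw": 0}, {"slide": [0, 0, 0.5], "dr": [0, 0, 0], "jaw": 0}, {"slide": [0, 0, 0.5], "dr": [0, 0, 0], "jaw": 0}, {"slide": [0, 0, 0.5], "dr": [0, 0, 0], "jaw": 0}, {"slide": [0, 0, 0.5], "dr": [0, 0, 0], "jaw": 0}, {"slide": [0, 0, 0.5], "dr": [0, 0, 0], "jaw": 0}, {"slide": [0, 0, 0.5], "dr": [0, 0, 0], "jaw": 0}]}}

```text
clock: 71.85
position: [545.1, -41.8, 51.0]
ee_rot: [-0.689, 0.724, -0.002, -0.001]
contact_force: [-4.1, 0.4, 10.3]
gripper_width: 0.2
grasp_force: 5.3
```

Fully down: z is 51.0 and the force is over 5 N. Now going back to the ridge.

Emit:
{"op": "step_arm", "data": {"motion": [{"slide": [0, 0, -20], "dr": [0, 0, 0], "jaw": 0}, {"slide": [0, 0, -50], "dr": [0, 0, 0], "jaw": 0}, {"slide": [0, 0, -70], "dr": [0, 0, 0], "jaw": 30}, {"slide": [0, -30, -70], "dr": [0, 0, 0], "jaw": 45}, {"slide": [0, -68, -70], "dr": [0, 0, 0], "jaw": 45}, {"slide": [0, -68, -70], "dr": [0, 0, 0], "jaw": 45}, {"slide": [0, -68, -70], "dr": [0, 0, 0], "jaw": 45}, {"slide": [0, -68, -70], "dr": [0, 0, 0], "jaw": 45}]}}

```text
clock: 72.85
position: [612.0, -45.0, 119.4]
ee_rot: [-0.689, 0.725, -0.001, -0.001]
contact_force: [-0.1, -0.9, -0.4]
gripper_width: 44.8
grasp_force: 0.0
```

```bash
python3 - <<'E'
from plan import *
show();go([613.5,-45.3,72],down(PA+180))
E
```

```text
t 72.85 p [612.  -45.  119.4] j [ 0.19  0.46 -0.17  0.   -0.94 -0.24] F [-0.1 -0.9 -0.4] w 44.8 g 0.0
axes y,z [[-0.999, 0.05, 0.0], [-0.001, -0.003, -1.0]]
slide [ 0.1 -1.6 47.4] dr [ 0.   -0.02 -0.  ]
```

Emit:
{"op": "step_arm", "data": {"motion": [{"slide": [0, -1.5, 15], "dr": [0, 0, 0], "jaw": 45}, {"slide": [0, -1.5, 30], "dr": [0, 0, 0], "jaw": 45}, {"slide": [0, -1.5, 42], "dr": [0, 0, 0], "jaw": 45}, {"slide": [0, -1.5, 46.5], "dr": [0, 0, 0], "jaw": 45}, {"slide": [0, -1.5, 46.5], "dr": [0, 0, 0], "jaw": 5}, {"slide": [0, -1.5, 46.5], "dr": [0, 0, 0], "jaw": 5}, {"slide": [0, -1.5, 46.5], "dr": [0, 0, 0], "jaw": 5}, {"slide": [0, -1.5, 46.5], "dr": [0, 0, 0], "jaw": 5}]}}

```text
clock: 73.85
position: [613.6, -45.2, 73.5]
ee_rot: [-0.689, 0.725, -0.001, -0.001]
contact_force: [-4.2, 1.4, 4.6]
gripper_width: 7.7
grasp_force: 61.6
```

Emit:
{"op": "step_arm", "data": {"motion": [{"slide": [0, 0, 0], "dr": [0, 0, 0], "jaw": 5}, {"slide": [0, 8, 0], "dr": [0, 0, 0], "jaw": 5}, {"slide": [0, 17, 0], "dr": [0, 0, 0], "jaw": 5}, {"slide": [0, 26, 0], "dr": [0, 0, 0], "jaw": 5}, {"slide": [0, 35, 0], "dr": [0, 0, 0], "jaw": 5}, {"slide": [0, 43, 0], "dr": [0, 0, 0], "jaw": 5}, {"slide": [0, 50, 0], "dr": [0, 0, 0], "jaw": 5}, {"slide": [0, 54, 0], "dr": [0, 0, 0], "jaw": 5}]}}

```text
clock: 74.85
position: [560.4, -42.4, 73.5]
ee_rot: [-0.689, 0.724, -0.002, -0.001]
contact_force: [2.1, 0.1, 4.2]
gripper_width: 8.4
grasp_force: 61.7
```

Emit:
{"op": "step_arm", "data": {"motion": [{"slide": [0, 1, 0], "dr": [0, 0, 0], "jaw": 5}, {"slide": [0, 2, 0], "dr": [0, 0, 0], "jaw": 5}, {"slide": [0, 3, 0], "dr": [0, 0, 0], "jaw": 5}, {"slide": [0, 4, 0], "dr": [0, 0, 0], "jaw": 5}, {"slide": [0, 5, 0], "dr": [0, 0, 0], "jaw": 5}, {"slide": [0, 5, 0], "dr": [0, 0, 0], "jaw": 5}, {"slide": [0, 5, 0], "dr": [0, 0, 0], "jaw": 5}, {"slide": [0, 5, 0], "dr": [0, 0, 0], "jaw": 5}]}}

```text
clock: 75.85
position: [558.3, -42.2, 73.5]
ee_rot: [-0.689, 0.724, -0.003, 0.001]
contact_force: [7.6, -2.0, 2.2]
gripper_width: 7.9
grasp_force: 61.2
```

At the home stop: travel was 55.3 mm and the force 7.6 N. Releasing and retreating.

Emit:
{"op": "step_arm", "data": {"motion": [{"slide": [0, 0, 0], "dr": [0, 0, 0], "jaw": 45}, {"slide": [0, 0, 0], "dr": [0, 0, 0], "jaw": 45}, {"slide": [0, 0, 0], "dr": [0, 0, 0], "jaw": 45}, {"slide": [0, -2, 0], "dr": [0, 0, 0], "jaw": 45}, {"slide": [0, -2, -15], "dr": [0, 0, 0], "jaw": 45}, {"slide": [0, -2, -45], "dr": [0, 0, 0], "jaw": 45}, {"slide": [0, -2, -90], "dr": [0, 0, 0], "jaw": 45}, {"slide": [0, -2, -140], "dr": [0, 0, 0], "jaw": 45}]}}

```text
clock: 76.85
position: [557.0, -42.0, 215.1]
ee_rot: [-0.689, 0.725, -0.001, -0.001]
contact_force: [1.3, -1.0, -0.6]
gripper_width: 45.1
grasp_force: 0.0
```

Emit:
{"op": "step_arm", "data": {"motion": [{"slide": [30, 20, 0], "dr": [0, 0, 0], "jaw": 45}, {"slide": [70, 40, 0], "dr": [0, 0, 0], "jaw": 45}, {"slide": [110, 60, 0], "dr": [0, 0, 0], "jaw": 45}, {"slide": [150, 80, 0], "dr": [0, 0, 0], "jaw": 45}, {"slide": [190, 90, 0], "dr": [0, 0, 0], "jaw": 45}, {"slide": [230, 100, 0], "dr": [0, 0, 0], "jaw": 45}, {"slide": [260, 100, 0], "dr": [0, 0, 0], "jaw": 45}, {"slide": [260, 100, 0], "dr": [0, 0, 0], "jaw": 45}]}}

```text
clock: 77.85
position: [444.2, -298.2, 214.6]
ee_rot: [-0.688, 0.726, -0.002, -0.001]
contact_force: [0.2, 0.1, -0.7]
gripper_width: 44.9
grasp_force: 0.0
```

```bash
python3 - <<'E'
from plan import *
show();snap('scene','s10.png');im=snap('top','t10.png')
a=cv2.imread('pics/s10.png');cv2.imwrite('pics/c10.png',np.hstack([cv2.resize(a[120:320,200:400],(400,400)),cv2.resize(im[130:230,170:330],(400,400))[:, :]]))
E
```

```text
t 77.85 p [ 444.2 -298.2  214.6] j [-0.29  0.24 -0.24  0.   -1.08  0.23] F [ 0.2  0.1 -0.7] w 44.9 g 0.0
axes y,z [[-0.999, 0.053, -0.001], [0.001, -0.004, -1.0]]
```

View pics/c10.png

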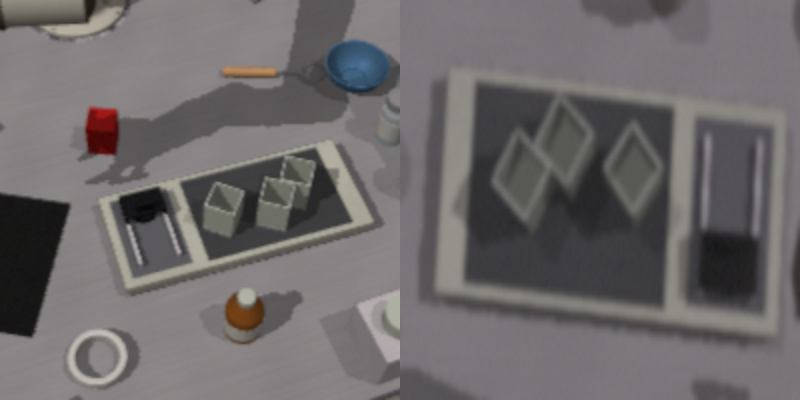

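The last picture shows all three cups mouth-up and well inside the plate. One has been nudged a few centimetres. The tab is home, and the bowl, spoon and red cup haven't moved.

```bash
python3 -c "
from bench import arm
print(arm.job_done())"
```

```text
the job is handed in; nothing more can be done
None
```

The job is handed in: all three square cups stand mouth-up on the plate, the start button was pressed fully down, and the child-lock tab is fully home over it; the clock read about 78 s at the last check.

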